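# Clear the glue-up sheet and stow it in the rack

### The job

The glue-up is over: clear the work sheet and the bench in front of it by putting every spool clamp into the green bin and every sanding block into the blue bin. Then take the empty sheet by its grip and slide it fully home on the pair of rails that carries the red tag, and leave it lying there. Leave the finger plane, the varnish jar and the tailpiece where they are.

Things in the scene. Friction and masses are not known exactly. Their poses are not given: they have to be found in the camera images.
- rack: Fixed wooden rack for work sheets, 200 deep x 224 wide x 218 mm high, roof from 208 mm up. Origin: centre of its underside. Open mouth at its own -x end (x = -93 mm, flared guides to -110); sheets slide in along its +x. Three pairs of aluminium ledges, upper faces 45, 100 and 155 mm above the bench. Rear stops at x = +87: a sheet fully home has its centre at rack x = 0 to +2 mm, y = 0.
- rack_mouth (a point): Point at the rack's mouth: rack x = -93 mm, y = 0, on the bench; axes as the rack's. Each pair's two ledges run along x and reach from 75 to 94 mm either side of the middle; at 94 mm an upright side guide stands 14 mm above the ledge, so a sheet has 4 mm of play each side.
- tag_low_mid (a point): Red tag, 36 x 26 mm, loose in a steel pocket on the rack's robot-side face (rack x = -70, y = -118 mm) at the lowest rail pair. This point: its centre, level with the upper faces of that pair (45 mm). Exactly one of the three red tags is present in a run; it marks the rail pair to use (the absent ones read None).
- tag_mid_mid (a point): Red tag, 36 x 26 mm, loose in a steel pocket on the rack's robot-side face (rack x = -70, y = -118 mm) at the middle rail pair. This point: its centre, level with the upper faces of that pair (100 mm). Exactly one of the three red tags is present in a run; it marks the rail pair to use (the absent ones read None).
- tag_high_mid (a point): Red tag, 36 x 26 mm, loose in a steel pocket on the rack's robot-side face (rack x = -70, y = -118 mm) at the top rail pair. This point: its centre, level with the upper faces of that pair (155 mm). Exactly one of the three red tags is present in a run; it marks the rail pair to use (the absent ones read None).
- sheet: Loose plywood work sheet, 0.2 kg: deck 170 (its x) x 180 (y) x 6 mm, with a 56 mm wide tongue on its -x side that ends in an upright grip. Origin: centre of the deck underside. Its +x edge enters the rack first; slid home, its x points along the rack x and about 90 mm of tongue and grip stay outside. Starts flat on the bench, spool clamps standing on it.
- sheet_grip (a point): Centre of the sheet's dark wooden grip: an upright plate 12 mm thick (sheet x), 56 mm wide (sheet y), from 6 to 46 mm above the sheet's underside, centred 170 mm from the deck's centre towards -x, 26 mm above the underside. Axes as the sheet's.
- green_bin: Fixed green open bin, 120 (x) x 170 (y) x 45 mm high outside, walls and floor about 4 mm. Origin: centre of its underside on the bench. For the spool clamps.
- blue_bin: Fixed blue open bin, same size and axes as the green one. For the sanding blocks.
- clamp1_mid (a point): Spool clamp: two wooden discs of 35 mm diameter on a thin screw with a brass wing nut on top, 68 mm tall, 45 g, standing on the sheet at the start. This point: on its axis, 34 mm above its foot; z runs up its axis. Discs from -34 to -19 and 0 to +15 mm along z; take it by the upper disc (+7 mm). If toppled, it lies with its axis level, 17.5 mm up, and may roll. May be absent (None).
- clamp2_mid (a point): Spool clamp: two wooden discs of 35 mm diameter on a thin screw with a brass wing nut on top, 68 mm tall, 45 g, standing on the sheet at the start. This point: on its axis, 34 mm above its foot; z runs up its axis. Discs from -34 to -19 and 0 to +15 mm along z; take it by the upper disc (+7 mm). If toppled, it lies with its axis level, 17.5 mm up, and may roll. May be absent (None).
- clamp3_mid (a point): Spool clamp: two wooden discs of 35 mm diameter on a thin screw with a brass wing nut on top, 68 mm tall, 45 g, standing on the sheet at the start. This point: on its axis, 34 mm above its foot; z runs up its axis. Discs from -34 to -19 and 0 to +15 mm along z; take it by the upper disc (+7 mm). If toppled, it lies with its axis level, 17.5 mm up, and may roll. May be absent (None).
- clamp4_mid (a point): Spool clamp: two wooden discs of 35 mm diameter on a thin screw with a brass wing nut on top, 68 mm tall, 45 g, standing on the sheet at the start. This point: on its axis, 34 mm above its foot; z runs up its axis. Discs from -34 to -19 and 0 to +15 mm along z; take it by the upper disc (+7 mm). If toppled, it lies with its axis level, 17.5 mm up, and may roll. May be absent (None).
- block1_mid (a point): Cork sanding block, 46 (x) x 90 (y) x 27 (z) mm, 60 g, lying flat on the bench at the start. This point: its centre. May be absent (None).
- block2_mid (a point): Cork sanding block, 46 (x) x 90 (y) x 27 (z) mm, 60 g, lying flat on the bench at the start. This point: its centre. May be absent (None).
- block3_mid (a point): Cork sanding block, 46 (x) x 90 (y) x 27 (z) mm, 60 g, lying flat on the bench at the start. This point: its centre. May be absent (None).
- plane: Bystander: small brass finger plane, 29 x 60 x 31 mm, on the bench; origin centre of its underside. Leave it alone.
- varnish_jar: Bystander: glass varnish jar, 48 mm wide, 109 mm tall, on the bench; origin centre of its underside. Leave it alone.
- tailpiece: Bystander: black violin tailpiece, 41 x 111 x 9 mm, lying on the bench; origin centre of its underside. Leave it alone.

How it is judged:
By the outcome, as a careful person would: the job done as asked, in the order asked, and still so for the second after the job is handed in, with the robot touching nothing.
Of tag_low, tag_mid, tag_high only 1 to 1 are there at a start; the rules pass over those that are not, and their reading is None.
Of clamp1, clamp2, clamp3, clamp4, block1, block2, block3 only 5 to 7 are there at a start; the rules pass over those that are not, and their reading is None.
At some moment in a run one of block1, block2, block3 may be knocked a few centimetres aside while the robot is not near it.
It also fails if it takes over 192 s, if anything falls off the work surface, if the arm or the gripper's body presses on something with over 40 N, if the wrist force passes 120 N, or if a joint passes its speed limit or range.

### The arm

A 6-joint arm with a two-finger parallel gripper is mounted at the origin on a cart in front of the work surface, level with it; the furniture and walls round the work are solid. World frame = base frame: x ahead of the robot, y to its left, z up, the work surface at z = 0. Lengths are in m, angles in degrees, forces in N, time in s.
With the tool pointing down it reaches from about 0.325 to 0.85 m from the base axis. Payload 4.4 kg.
Tool frame: the origin (TCP) lies at the very end of the fingers, on their centre line; the grasp point (between the pads) lies 19 mm behind it; z points along the fingers, y is the line along which they close (so a half turn about z gives the same grasp; the last joint's range is limited). The gripper opens to 94 mm and grips with 3 to 60 N. Pads are 16 mm wide; open, the fingers measure 119 mm over their backs; the gripper's body (75 mm by 177 mm) begins 78 mm behind the grasp point.
Start: joints at [-8.623, 11.837, 88.321, -0, 79.842, -8.623], TCP at [0.575, -0, 0.205] pointing down, gripper open.
Joint ranges: [-156.59, 156.59], [-49.26, 127.26], [12.9, 141.05], [-63.56, 243.56], [4.71, 150.69], [-161.64, 161.64]. Speed limits (degrees/s): [159.86, 159.86, 180, 180, 180, 180].

### API

Orientations are given as a 3x3 rotation matrix whose columns are the frame's x, y, z axes.
In Python, from cell import robot gives the robot as it stands.
- The arm moves only by the tool step_arm, never from a script. Its arguments are lists of equal length, an entry for each row: "fingers": the finger opening in mm, from 0 to 94; "dp": the shift along the world's x, y, z in units of 50 mm (1.0 is 50 mm), a list of three; "twist": the turn, a rotation vector about the world's x, y, z in units of 5 degrees (1.0 is 5 degrees), a list of three. A call has exactly 10 rows; each row is the pose to reach, as a shift and turn from the pose commanded when the call began; what a row does not reach only later rows make up. A row lasts 1/10 s, in which the tool goes at most 50 mm and 8.59 degrees, less where a joint would pass 70% of its speed; a pose out of reach is approached as far as the arm can. A call with a gripper value outside its range is refused whole. The fingers move at their own pace and stop on an object; "force" is the grip in N (left out, the last holds). Time passes only in rows, so rows that repeat a pose let the fingers close, or fill a call up. It gives the time, the measured TCP pose, the force, the opening and the grip force at its end, in the units of the state.
- robot.state(): the state, without advancing time (a new reading comes with each control period).
- robot.grab_frame(name): name is "scene" or "side" or "wrist"; returns a dict with "frame" (384x512x3 uint8, red, green, blue), "depth" (384x512 float32, m along the optical axis (not along the pixel's ray), 0 where there is no reading), "camera_matrix" (3x3 intrinsics, pixels), "xyz" and "attitude" of the camera in the world. Camera axes: x right, y up, looking along -z (the intrinsics and any distortion apply to the point x, -y, -z); pixel columns grow to the right and rows downward; lengths in m; the calibration is good to about 2 mm. A picture is of the moment at which its call begins.
- robot.finish_job(): hands the job in; it is judged then, once.
The state is a dict: "t": time; "joints": joint angles; "joint_vel": joint speeds; "joint_torque": joint torques, N m; "tool_pos": TCP position; "tcp_rot": TCP orientation; "wrist_force": force on the tool from outside, world axes, zero at the start; "moment": the same for the moment, N m; "grip_width": opening from 0.0 (shut) to 1.0 (fully open); "finger_force": force on a finger pad.
Only numpy, scipy, OpenCV 4.12 (cv2) and the standard library are available. Lean on these libraries where they do the work, as an engineer would, in place of code of your own. Each camera call takes 0.05 s, during which the arm holds its last target. There are 200 camera calls.

## Working session

There is one attempt and no reset: what is moved stays moved. The work goes in short steps, Python scripts to look and compute and a tool call to move; the robot and the scene stay as the last step left them, time stands still between calls to the robot, and variables do not carry over. Pictures are saved under pics/ and viewed, at most 14 in all, crops included, and the job is handed in when it is done.

Besides the shell and the picture viewer there is one more tool, called after ">>>" by a JSON object that holds its "method" and its "body". step_arm: Moves the arm, as the interface text tells. Its arguments: {"type":"object","properties":{"fingers":{"type":"array"},"dp":{"type":"array"},"twist":{"type":"array"},"force":{"type":"number"}},"required":["fingers","dp","twist"]}

```bash
mkdir -p pics; ls; cat > h.py <<'E'
import numpy as np, cv2
from cell import robot
def grab(n,save=None):
    f=robot.grab_frame(n)
    if save: cv2.imwrite('pics/'+save,f['frame'][:,:,::-1])
    return f
def cloud(f):
    d=f['depth'];K=np.array(f['camera_matrix']);h,w=d.shape
    u,v=np.meshgrid(np.arange(w),np.arange(h))
    p=np.stack([(u-K[0,2])/K[0,0]*d,-(v-K[1,2])/K[1,1]*d,-d],-1)
    P=p@np.array(f['attitude']).T+np.array(f['xyz'])
    P[d==0]=np.nan
    return P
E
python3 - <<'E'
from h import *
for n in('scene','side'):
    f=grab(n,n+'0.png');P=cloud(f);np.savez(n+'0.npz',P=P,im=f['frame']);print(n,f['xyz'],np.round(f['attitude'],3),f['camera_matrix'],[k for k in f])
E
```

```text
pics
scene [0.05919885 0.65527507 1.13928091] [[-0.769  0.495 -0.404]
 [-0.639 -0.6    0.482]
 [-0.004  0.629  0.777]] [[441.65027384   0.         257.59912645]
 [  0.         441.65027384 188.389366  ]
 [  0.           0.           1.        ]] ['frame', 'depth', 'camera_matrix', 'xyz', 'attitude']
side [ 0.10283389 -1.08817954  0.66316656] [[ 0.911  0.152 -0.384]
 [-0.412  0.39  -0.824]
 [ 0.025  0.908  0.417]] [[449.25080554   0.         248.93443326]
 [  0.         449.25080554 195.64650263]
 [  0.           0.           1.        ]] ['frame', 'depth', 'camera_matrix', 'xyz', 'attitude']
```

View pics/scene0.png

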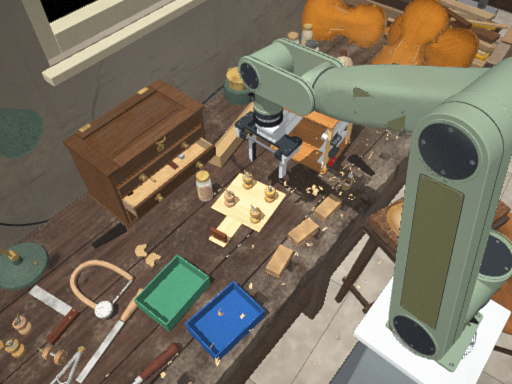

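View pics/side0.png

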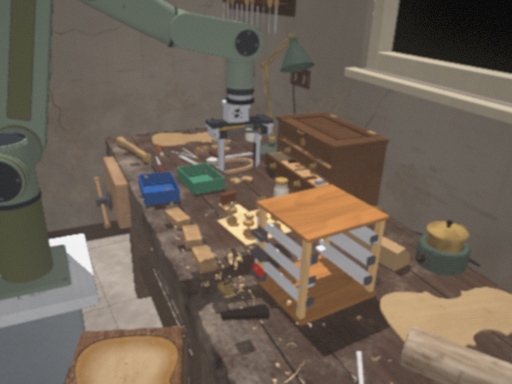

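The scene view shows the sheet at about (250,200) with 4 clamps, 3 blocks at (327,208), (303,231) and (280,261), the green bin at (172,292) and the blue bin at (227,318). The side view shows the rack at (320,250), with the red tag at about (258,268).

```bash
cat > m.py <<'E'
from h import *
S=np.load('scene0.npz');D=np.load('side0.npz')
res=0.0015
W=np.zeros((600,533,3),np.uint8);H=np.full((600,533),-1.)
# map: rows: x from 0.9 (top) to 0.1 ; cols: y from +0.45 (left) to -0.45
for Z in (D,S):
    P=Z['P'].reshape(-1,3);c=Z['im'].reshape(-1,3)
    ok=np.isfinite(P[:,0])&(P[:,2]<0.23)&(P[:,2]>-.02);P=P[ok];c=c[ok]
    o=np.argsort(P[:,2]);P=P[o];c=c[o]
    r=((0.9-P[:,0])/res).astype(int);q=((0.45-P[:,1])/res).astype(int)
    k=(r>=1)&(r<532)&(q>=1)&(q<599)
    for a,b,cc,z in zip(r[k],q[k],c[k],P[k,2]):
        if z>=H.T[a,b]-.003: 
            W.transpose(1,0,2)[a-1:a+2,b-1:b+2]=cc;H.T[a-1:a+2,b-1:b+2]=z
im=np.ascontiguousarray(W.transpose(1,0,2)[:,:,::-1])
cv2.imwrite('pics/map.png',im)
def comp(Z,mask,name,amin=30):
    n,l,s,_=cv2.connectedComponentsWithStats(mask.astype(np.uint8))
    for i in range(1,n):
        if s[i,4]<amin: continue
        p=Z['P'][l==i];p=p[np.isfinite(p[:,0])]
        r=cv2.minAreaRect((p[:,:2]*1000).astype(np.float32))
        print(name,s[i,4],'px',(s[i,:2]+s[i,2:4]//2),'med',np.round(np.median(p,0),3),'zr',np.round(np.percentile(p[:,2],[2,98]),3),'rect',np.round(r[0]),np.round(r[1]),round(r[2],1))
for n,Z in(('scene',S),('side',D)):
    hsv=cv2.cvtColor(Z['im'],cv2.COLOR_RGB2HSV);h,s,v=[hsv[...,i].astype(int) for i in range(3)]
    z=Z['P'][...,2];x=Z['P'][...,0];y=Z['P'][...,1]
    comp(Z,(h>65)&(h<88)&(s>120)&(z<.1),n+' green',100)
    comp(Z,(h>100)&(h<125)&(s>120)&(z<.1),n+' blue',100)
    comp(Z,((h<5)|(h>173))&(s>170)&(v>90)&(z<.2)&(z>.01),n+' red',5)
    comp(Z,(z>.018)&(z<.034)&(x>.25)&(x<.56)&(abs(y)<.3),n+' blocks?',60)
    comp(Z,(z>.04)&(z<.085)&(x>.35)&(x<.8)&(y>-.15)&(y<.2),n+' clamps?',15)
    comp(Z,(z>.195)&(z<.23)&(x>.4)&(y<.0),n+' roof',100)
    comp(Z,(z>.001)&(z<.012)&(v>170)&(s<140)&(h>12)&(h<30)&(x>.35)&(x<.8)&(y>-.3)&(y<.3),n+' sheet',200)
E
python3 m.py
```

```text
scene blue 3227 px [225 320] med [0.427 0.358 0.006] zr [0.    0.047] rect [435. 263.] [153. 383.] 7.7
scene red 33 px [332 162] med [ 0.508 -0.259  0.053] zr [0.037 0.06 ] rect [ 511. -270.] [ 8. 40.] 5.1
scene blocks? 359 px [328 206] med [ 0.423 -0.12   0.027] zr [0.019 0.032] rect [ 424. -122.] [92. 46.] 88.0
scene blocks? 414 px [303 231] med [0.429 0.004 0.028] zr [0.019 0.033] rect [432.   0.] [95. 50.] 82.0
scene blocks? 456 px [279 260] med [0.422 0.13  0.028] zr [0.02  0.032] rect [425. 126.] [47. 92.] 11.2
scene blocks? 94 px [244 298] med [0.432 0.278 0.026] zr [0.018 0.033] rect [420. 278.] [113.  28.] 8.6
scene clamps? 95 px [247 176] med [ 0.679 -0.03   0.054] zr [0.044 0.075] rect [681. -33.] [34. 30.] 49.0
scene clamps? 168 px [204 186] med [0.745 0.097 0.068] zr [0.041 0.084] rect [756.  90.] [47. 35.] 48.0
scene clamps? 99 px [269 190] med [ 0.587 -0.032  0.054] zr [0.043 0.073] rect [592. -36.] [32. 34.] 35.8
scene clamps? 98 px [229 195] med [0.674 0.062 0.055] zr [0.045 0.074] rect [676.  59.] [31. 34.] 41.0
scene clamps? 104 px [255 211] med [0.571 0.059 0.056]
[... 1546 characters left out ...]
.573 0.048 0.056] zr [0.044 0.074] rect [574.  48.] [27. 31.] 68.9
side clamps? 121 px [248 220] med [ 0.587 -0.045  0.055] zr [0.042 0.074] rect [588. -43.] [28. 33.] 68.5
side clamps? 22 px [274 218] med [ 0.669 -0.043  0.047] zr [0.041 0.054] rect [671. -44.] [10. 22.] 44.0
side roof 1444 px [453 170] med [ 1.139 -0.259  0.212] zr [0.196 0.229] rect [1138. -216.] [431.  16.] 89.4
side roof 647 px [356 154] med [ 0.944 -0.039  0.213] zr [0.196 0.229] rect [959. -39.] [ 43. 205.] 79.6
side roof 4371 px [322 216] med [ 0.622 -0.349  0.219] zr [0.205 0.22 ] rect [ 636. -330.] [226. 202.] 5.8
side sheet 558 px [237 224] med [0.585 0.026 0.007] zr [0.003 0.01 ] rect [593.  46.] [266. 118.] 64.9
```

View pics/map.png

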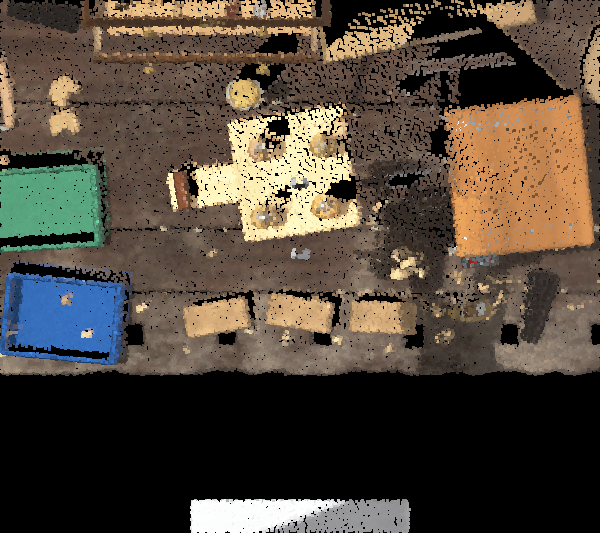

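The map shows the bins on the left and the clamps on the sheet, with the grip at y≈0.177. The tag height is about 0.05, so it marks the lowest pair. Next I refine the clamps, bins, rack and sheet.

```bash
cat > m2.py <<'E'
from h import *
from scipy.optimize import least_squares
S=np.load('scene0.npz');D=np.load('side0.npz')
A=np.concatenate([Z['P'].reshape(-1,3) for Z in(S,D)])
C=np.concatenate([Z['im'].reshape(-1,3) for Z in(S,D)]).astype(int)
k=np.isfinite(A[:,0]);A=A[k]*1000;C=C[k]
def sel(c,r,z0,z1): return A[(np.hypot(*(A[:,:2]-c).T)<r)&(A[:,2]>z0)&(A[:,2]<z1)]
for c in [(678,-38),(590,-39),(676,57),(573,52)]:
    for _ in range(3):
        p=sel(c,26,43,55)
        q=least_squares(lambda s:np.minimum(np.hypot(p[:,0]-s[0],p[:,1]-s[1])-17.5,0)*.2+np.maximum(np.hypot(p[:,0]-s[0],p[:,1]-s[1])-17.5,0),c).x
        c=tuple(q)
    n=sel(c,25,62,80)
    print('clamp',np.round(c),len(p),'nut',np.round(np.median(n,0)) if len(n) else None)
g=(C[:,1]>C[:,0]*1.4)&(C[:,1]>C[:,2]*1.1)&(A[:,2]<60)&(A[:,0]>450)&(A[:,0]<750)&(A[:,1]>.2)&(A[:,1]<600)
b=(C[:,2]>C[:,0]*1.6)&(A[:,2]<60)&(A[:,0]>300)&(A[:,0]<550)&(A[:,1]>150)&(A[:,1]<600)
for n,m in(('green',g),('blue',b)):
    for lo,hi in((-5,60),(38,50)):
        p=A[m&(A[:,2]>lo)&(A[:,2]<hi)];r=cv2.minAreaRect(p[:,:2].astype(np.float32));print(n,lo,len(p),[np.round(v,1) for v in r])
p=A[(A[:,2]>30)&(A[:,2]<52)&(np.hypot(A[:,0]-613,A[:,1]-177)<45)];r=cv2.minAreaRect(p[:,:2].astype(np.float32));print('grip',[np.round(v,1) for v in r],np.percentile(p[:,2],98))
w=(C[:,0]>170)&(C[:,2]>110)&(A[:,2]>2)&(A[:,2]<12)&(abs(A[:,0]-635)<140)&(abs(A[:,1]-8)<112)
p=A[w];m=np.zeros((320,320),np.uint8);m[(p[:,0]-480).astype(int).clip(0,319),(p[:,1]+150).astype(int).clip(0,319)]=255
m=cv2.morphologyEx(m,cv2.MORPH_CLOSE,np.ones((9,9)));m=cv2.morphologyEx(m,cv2.MORPH_OPEN,np.ones((15,15)))
c=max(cv2.findContours(m,0,1)[0],key=cv2.contourArea);r=cv2.minAreaRect(c);print('sheet',r[0][1]+480,r[0][0]-150,r[1:])
st=robot.state();print(np.round(st['tcp_rot'],2),st['tool_pos'],st['t'])
E
python3 m2.py
```

```text
clamp [681. -35.] 67 nut [682. -32.  71.]
clamp [590. -38.] 102 nut [590. -38.  68.]
clamp [678.  59.] 54 nut [677.  58.  69.]
clamp [575.  53.] 91 nut [575.  54.  69.]
green -5 3962 [array([605.8, 402. ]), array([167. , 232.2]), np.float64(0.8)]
green 38 588 [array([587.1, 386.1]), array([122.3, 179. ]), np.float64(3.3)]
blue -5 4284 [array([437.6, 354.1]), array([197. , 154.5]), np.float64(84.0)]
blue 38 654 [array([422.1, 356.5]), array([179.6, 122.8]), np.float64(84.1)]
grip [array([613.2, 176.4]), array([56.3, 18.8]), np.float64(5.6)] 49.681647312691325
sheet 636.4482421875 21.170562744140625 ((182.148681640625, 198.9144744873047), 82.9834976196289)
[[ 0.  1. -0.]
 [ 1. -0.  0.]
 [ 0. -0. -1.]] [5.74270318e-01 7.05959930e-05 2.04410549e-01] 0.1
```

>>> {"method": "step_arm", "body": {"fingers": [70,70,70,70,70,70,70,26,26,26], "dp": [[0,0.6,-0.5],[0,1.06,-1.2],[0,1.06,-2.0],[0,1.06,-2.7],[0,1.06,-3.2],[0,1.06,-3.54],[0,1.06,-3.54],[0,1.06,-3.54],[0,1.06,-3.54],[0,1.06,-3.54]], "twist": [[0,0,0],[0,0,0],[0,0,0],[0,0,0],[0,0,0],[0,0,0],[0,0,0],[0,0,0],[0,0,0],[0,0,0]], "force": 25}}

```text
t: 1.1
tool_pos: [0.5764, 0.0529, 0.0301]
tcp_rot: [[0.0, 1.0, 0.003], [1.0, -0.0, -0.0], [-0.0, 0.003, -1.0]]
wrist_force: [0.5, -0.3, 0.8]
grip_width: 0.526
finger_force: 0.0
```

>>> {"method": "step_arm", "body": {"fingers": [26,26,26,26,26,26,26,26,26,26], "dp": [[0,0,0],[0,0,0],[0,0,0],[0,0,0],[0,0,0],[0,0,0.6],[0,0,1.3],[0,0.3,1.9],[0.02,1.1,1.9],[0.05,2.0,1.9]], "twist": [[0,0,0],[0,0,0],[0,0,0],[0,0,0],[0,0,0],[0,0,0],[0,0,0],[0,0,0],[0,0,0],[0,0,0]]}}

```text
t: 2.1
tool_pos: [0.5784, 0.153, 0.1247]
tcp_rot: [[0.003, 1.0, 0.002], [1.0, -0.003, 0.0], [0.0, 0.002, -1.0]]
wrist_force: [0.0, -0.7, -1.3]
grip_width: 0.367
finger_force: 25.0
```

>>> {"method": "step_arm", "body": {"fingers": [26,26,26,26,26,26,26,26,26,26], "dp": [[0.02,0.9,0],[0.04,1.8,0],[0.05,2.7,0],[0.06,3.6,0],[0.08,4.5,0],[0.1,5.3,0],[0.11,5.86,0],[0.11,5.86,-0.6],[0.11,5.86,-1.3],[0.11,5.86,-1.78]], "twist": [[0,0,0],[0,0,0],[0,0,0],[0,0,0],[0,0,0],[0,0,0],[0,0,0],[0,0,0],[0,0,0],[0,0,0]]}}

```text
t: 3.1
tool_pos: [0.5808, 0.4454, 0.0305]
tcp_rot: [[-0.001, 1.0, -0.004], [1.0, 0.001, -0.003], [-0.003, -0.004, -1.0]]
wrist_force: [-0.5, 0.1, -1.4]
grip_width: 0.367
finger_force: 25.0
```

>>> {"method": "step_arm", "body": {"fingers": [26,52,52,52,52,56,56,56,56,56], "dp": [[0,0,0],[0,0,0],[0,0,0],[0,0,0],[0,0,0.6],[0,0,1.4],[0.2,-0.7,1.8],[0.6,-1.5,1.8],[0.9,-2.3,1.8],[1.2,-3.2,1.8]], "twist": [[0,0,0],[0,0,0],[0,0,0],[0,0,0],[0,0,0],[0,0,0],[0,0,0],[0,0,0],[0,0,0],[0,0,0]]}}

```text
t: 4.1
tool_pos: [0.6444, 0.2854, 0.1271]
tcp_rot: [[-0.001, 1.0, 0.004], [1.0, 0.001, 0.001], [0.001, 0.004, -1.0]]
wrist_force: [-0.2, 0.3, -0.6]
grip_width: 0.593
finger_force: 0.0
```

>>> {"method": "step_arm", "body": {"fingers": [56,56,56,56,56,56,56,56,56,26], "dp": [[0.15,-0.9,0],[0.3,-1.8,0],[0.45,-2.7,0],[0.6,-3.6,0],[0.7,-4.3,0],[0.7,-4.54,-0.4],[0.7,-4.54,-1.0],[0.7,-4.54,-1.6],[0.7,-4.54,-1.92],[0.7,-4.54,-1.92]], "twist": [[0,0,0],[0,0,0],[0,0,0],[0,0,0],[0,0,0],[0,0,0],[0,0,0],[0,0,0],[0,0,0],[0,0,0]]}}

```text
t: 5.1
tool_pos: [0.676, 0.059, 0.0262]
tcp_rot: [[0.0, 1.0, -0.005], [1.0, -0.0, 0.0], [0.0, -0.005, -1.0]]
wrist_force: [-0.3, 1.2, -0.4]
grip_width: 0.543
finger_force: 0.0
```

>>> {"method": "step_arm", "body": {"fingers": [26,26,26,26,26,26,26,26,26,26], "dp": [[0,0,0],[0,0,0],[0,0,0],[0,0,0.6],[0,0,1.3],[0,0.3,1.9],[-0.3,1.0,1.9],[-0.6,1.8,1.9],[-0.9,2.6,1.9],[-1.2,3.4,1.9]], "twist": [[0,0,0],[0,0,0],[0,0,0],[0,0,0],[0,0,0],[0,0,0],[0,0,0],[0,0,0],[0,0,0],[0,0,0]]}}

```text
t: 6.1
tool_pos: [0.6179, 0.2305, 0.1249]
tcp_rot: [[0.0, 1.0, 0.002], [1.0, -0.0, 0.001], [0.001, 0.002, -1.0]]
wrist_force: [0.7, 0.4, -0.9]
grip_width: 0.367
finger_force: 25.0
```

>>> {"method": "step_arm", "body": {"fingers": [26,26,26,26,26,26,26,26,26,52], "dp": [[-0.2,0.9,0],[-0.4,1.8,0],[-0.6,2.7,0],[-0.64,3.4,0],[-0.64,3.54,-0.2],[-0.64,3.54,-0.8],[-0.64,3.54,-1.4],[-0.64,3.54,-1.78],[-0.64,3.54,-1.78],[-0.64,3.54,-1.78]], "twist": [[0,0,0],[0,0,0],[0,0,0],[0,0,0],[0,0,0],[0,0,0],[0,0,0],[0,0,0],[0,0,0],[0,0,0]]}}

```text
t: 7.1
tool_pos: [0.5864, 0.4053, 0.0347]
tcp_rot: [[0.001, 1.0, 0.0], [1.0, -0.001, -0.0], [-0.0, 0.0, -1.0]]
wrist_force: [-1.1, 0.5, 0.4]
grip_width: 0.418
finger_force: 0.0
```

>>> {"method": "step_arm", "body": {"fingers": [52,52,52,56,56,56,56,56,56,56], "dp": [[0,0,0],[0,0,0],[0,0,0.6],[0,0,1.4],[0,-0.5,1.8],[0.0,-1.4,1.8],[0.0,-2.3,1.8],[0.0,-3.2,1.8],[0.0,-4.1,1.8],[0.08,-5.0,1.8]], "twist": [[0,0,0],[0,0,0],[0,0,0],[0,0,0],[0,0,0],[0,0,0],[0,0,0],[0,0,0],[0,0,0],[0,0,0]]}}

```text
t: 8.1
tool_pos: [0.5902, 0.1544, 0.1261]
tcp_rot: [[-0.0, 1.0, 0.003], [1.0, 0.0, 0.0], [0.0, 0.003, -1.0]]
wrist_force: [0.9, -0.1, 0.5]
grip_width: 0.592
finger_force: 0.0
```

>>> {"method": "step_arm", "body": {"fingers": [56,56,56,56,56,56,56,56,56,26], "dp": [[0,-0.9,0],[0,-1.8,0],[0,-2.7,0],[0,-3.5,0],[0,-3.88,0],[0,-3.88,-0.5],[0,-3.88,-1.2],[0,-3.88,-1.8],[0,-3.88,-1.92],[0,-3.88,-1.92]], "twist": [[0,0,0],[0,0,0],[0,0,0],[0,0,0],[0,0,0],[0,0,0],[0,0,0],[0,0,0],[0,0,0],[0,0,0]]}}

```text
t: 9.1
tool_pos: [0.5896, -0.038, 0.0283]
tcp_rot: [[0.0, 1.0, -0.001], [1.0, -0.0, 0.0], [0.0, -0.001, -1.0]]
wrist_force: [0.4, 0.1, 0.9]
grip_width: 0.546
finger_force: 0.0
```

>>> {"method": "step_arm", "body": {"fingers": [26,26,26,26,26,26,26,26,26,26], "dp": [[0,0,0],[0,0,0],[0,0,0],[0,0,0.6],[0,0,1.3],[0,0.3,1.9],[0,1.1,1.9],[0,2.0,1.9],[0,2.9,1.9],[0,3.8,1.9]], "twist": [[0,0,0],[0,0,0],[0,0,0],[0,0,0],[0,0,0],[0,0,0],[0,0,0],[0,0,0],[0,0,0],[0,0,0]]}}

```text
t: 10.1
tool_pos: [0.5902, 0.1536, 0.1246]
tcp_rot: [[0.0, 1.0, 0.002], [1.0, -0.0, 0.0], [0.0, 0.002, -1.0]]
wrist_force: [0.8, -0.2, -0.2]
grip_width: 0.365
finger_force: 25.0
```

>>> {"method": "step_arm", "body": {"fingers": [26,26,26,26,26,26,26,26,26,52], "dp": [[0,0.9,0],[0,1.8,0],[0,2.7,0],[-0.04,3.6,0],[-0.04,4.2,0],[-0.04,4.28,-0.5],[-0.04,4.28,-1.2],[-0.04,4.28,-1.78],[-0.04,4.28,-1.78],[-0.04,4.28,-1.78]], "twist": [[0,0,0],[0,0,0],[0,0,0],[0,0,0],[0,0,0],[0,0,0],[0,0,0],[0,0,0],[0,0,0],[0,0,0]]}}

```text
t: 11.1
tool_pos: [0.5878, 0.366, 0.035]
tcp_rot: [[0.0, 1.0, -0.001], [1.0, -0.0, -0.0], [-0.0, -0.001, -1.0]]
wrist_force: [0.7, 0.3, -0.0]
grip_width: 0.329
finger_force: 0.0
```

>>> {"method": "step_arm", "body": {"fingers": [52,52,52,56,56,56,56,56,56,56], "dp": [[0,0,0],[0,0,0],[0,0,0.6],[0,0,1.4],[0.2,-0.5,1.8],[0.5,-1.3,1.8],[0.8,-2.1,1.8],[1.1,-2.9,1.8],[1.4,-3.7,1.8],[1.7,-4.5,1.8]], "twist": [[0,0,0],[0,0,0],[0,0,0],[0,0,0],[0,0,0],[0,0,0],[0,0,0],[0,0,0],[0,0,0],[0,0,0]]}}

```text
t: 12.1
tool_pos: [0.6736, 0.1395, 0.1258]
tcp_rot: [[-0.0, 1.0, 0.001], [1.0, 0.0, 0.0], [0.0, 0.001, -1.0]]
wrist_force: [0.6, 0.5, 0.4]
grip_width: 0.596
finger_force: 0.0
```

```bash
python3 - <<'E'
from h import *
a=grab('scene')['frame'];b=grab('side')['frame']
o=np.hstack([cv2.resize(a[150:350,110:310],(400,400),interpolation=2),cv2.resize(b[150:290,110:250],(400,400),interpolation=2)])
cv2.imwrite('pics/c1.png',o[:,:,::-1])
E
```

```text
(no output)
```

View pics/c1.png

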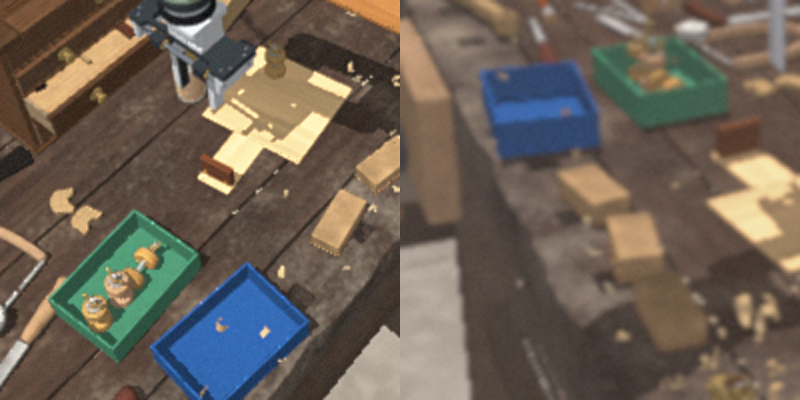

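The scene crop shows two clamps standing in the green bin and the third lying down inside it at crop position (145,258). That is fine. Clamp 4 still stands on the sheet at (275,62).

>>> {"method": "step_arm", "body": {"fingers": [56,56,56,56,56,56,56,56,56,26], "dp": [[0.05,-0.9,0],[0.1,-1.8,0],[0.16,-2.7,0],[0.16,-3.3,0],[0.16,-3.52,0],[0.16,-3.52,-0.5],[0.16,-3.52,-1.2],[0.16,-3.52,-1.8],[0.16,-3.52,-1.92],[0.16,-3.52,-1.92]], "twist": [[0,0,0],[0,0,0],[0,0,0],[0,0,0],[0,0,0],[0,0,0],[0,0,0],[0,0,0],[0,0,0],[0,0,0]]}}

```text
t: 13.2
tool_pos: [0.6799, -0.0334, 0.0274]
tcp_rot: [[-0.001, 1.0, -0.003], [1.0, 0.001, 0.001], [0.001, -0.003, -1.0]]
wrist_force: [-0.2, 0.6, 0.2]
grip_width: 0.541
finger_force: 0.0
```

>>> {"method": "step_arm", "body": {"fingers": [26,26,26,26,26,26,26,26,26,26], "dp": [[0,0,0],[0,0,0],[0,0,0],[0,0,0.6],[0,0,1.3],[0,0.3,1.9],[-0.1,1.1,1.9],[-0.2,2.0,1.9],[-0.3,2.9,1.9],[-0.4,3.8,1.9]], "twist": [[0,0,0],[0,0,0],[0,0,0],[0,0,0],[0,0,0],[0,0,0],[0,0,-1.5],[0,0,-3],[0,0,-4.5],[0,0,-6]]}}

```text
t: 14.2
tool_pos: [0.6611, 0.1564, 0.1247]
tcp_rot: [[0.505, 0.863, 0.002], [0.863, -0.505, 0.0], [0.001, 0.001, -1.0]]
wrist_force: [1.2, 0.0, -0.7]
grip_width: 0.366
finger_force: 25.0
```

```bash
python3 - <<'E'
from h import *
f=grab('scene');g=grab('side')
P=np.concatenate([cloud(f).reshape(-1,3),cloud(g).reshape(-1,3)]);P=P[np.isfinite(P[:,0])]*1000
C=np.concatenate([f['frame'].reshape(-1,3),g['frame'].reshape(-1,3)]).astype(int)[np.isfinite(np.r_[cloud(f).reshape(-1,3)[:,0],cloud(g).reshape(-1,3)[:,0]])]
m=(abs(P[:,0]-587)<58)&(abs(P[:,1]-386)<85)&(P[:,2]>9)&(P[:,2]<85)&(C[:,0]>C[:,1])
q=P[m];H=np.zeros((12,17),int)
for p in q: 
    i,j=int((p[0]-527)//10),int((p[1]-301)//10); H[i,j]=max(H[i,j],p[2])
print('rows x 527+10i, cols y 301+10j');print(H)
E
```

```text
rows x 527+10i, cols y 301+10j
[[ 0  0  0  0  0  0  0  0  0  0  0  0  0  0  0  0  0]
 [ 0  0  0  0  0  0  0  0  0  0  0  0  0  0  0  0  0]
 [ 0  0  0  0  0  0  0  0  0  0  0  0  0  0  0  0  0]
 [ 0  0  0  0  0  0  0  0  0  0  0  0  0 50 72 14  0]
 [43  0  0  0 30  0 38 38 54 71 72 54 55 61 72 59 50]
 [44  0  0 40 38 40 37 41 58 72 72 57 51 63 73 60 54]
 [44  0 37 39 40 39 36 41 53 61 71 57  0 74 74 66 48]
 [ 0  0 27 36 39 39  0 31 27 63 71 50  0  0 53  0  0]
 [ 0  0  0  0  0 32  0  0  0  0  0  0  0  0  0  0  0]
 [ 0  0  0  0  0  0  0  0  0  0  0  0  0  0  0  0  0]
 [ 0  0  0  0  0  0  0  0  0  0  0  0  0  0  0  0  0]
 [ 0  0  0  0  0  0  0  0  0  0  0  0  0  0  0  0  0]]
```

>>> {"method": "step_arm", "body": {"fingers": [26,26,26,26,26,26,26,26,26,26], "dp": [[-0.15,0.8,0],[-0.3,1.6,0],[-0.4,2.4,0],[-0.6,3.2,0],[-0.7,4.0,0],[-0.78,4.66,0],[-0.78,4.66,0],[-0.78,4.66,-0.6],[-0.78,4.66,-1.2],[-0.78,4.66,-1.6]], "twist": [[0,0,-1.6],[0,0,-3.2],[0,0,-4.8],[0,0,-6.4],[0,0,-8],[0,0,-9.6],[0,0,-11],[0,0,-12],[0,0,-12],[0,0,-12]]}}

```text
t: 15.3
tool_pos: [0.6215, 0.3868, 0.0417]
tcp_rot: [[1.0, 0.001, -0.002], [0.001, -1.0, -0.001], [-0.002, 0.001, -1.0]]
wrist_force: [0.3, -0.5, -0.5]
grip_width: 0.362
finger_force: 25.0
```

>>> {"method": "step_arm", "body": {"fingers": [26,26,44,44,44,44,44,44,60,60], "dp": [[0,0,-0.1],[0,0,-0.1],[0,0,-0.1],[0,0,-0.1],[0,0,-0.1],[0,0,0.4],[0,0,1.2],[0,0,1.8],[-0.5,-0.7,1.8],[-1.0,-1.4,1.8]], "twist": [[0,0,0],[0,0,0],[0,0,0],[0,0,0],[0,0,0],[0,0,0],[0,0,0],[0,0,0],[0,0,1.6],[0,0,3.2]]}}

```text
t: 16.3
tool_pos: [0.5736, 0.3186, 0.1367]
tcp_rot: [[0.959, 0.283, 0.006], [0.283, -0.959, 0.002], [0.007, -0.0, -1.0]]
wrist_force: [-0.1, -0.1, -0.1]
grip_width: 0.602
finger_force: 0.0
```

```bash
cat > blk.py <<'E'
from h import *
import sys
fs=[grab('scene'),grab('side')]
if len(sys.argv)>1:
    o=np.hstack([cv2.resize(fs[0]['frame'][150:350,110:310],(400,400)),cv2.resize(fs[1]['frame'][150:290,110:250],(400,400))]);cv2.imwrite('pics/'+sys.argv[1],o[:,:,::-1])
A=np.concatenate([cloud(f).reshape(-1,3) for f in fs])*1000
A=A[np.isfinite(A[:,0])]
p=A[(A[:,2]>23)&(A[:,2]<32)&(A[:,0]>300)&(A[:,0]<540)&(A[:,1]>-300)&(A[:,1]<230)]
m=np.zeros((240,530),np.uint8);m[(p[:,0]-300).astype(int),(p[:,1]+300).astype(int)]=255
m=cv2.morphologyEx(m,cv2.MORPH_CLOSE,np.ones((7,7)));m=cv2.morphologyEx(m,cv2.MORPH_OPEN,np.ones((5,5)))
for c in cv2.findContours(m,0,1)[0]:
    if cv2.contourArea(c)<800: continue
    r=cv2.minAreaRect(c);b=cv2.boxPoints(r);e=[b[1]-b[0],b[2]-b[1]];l=max(e,key=np.linalg.norm)
    l=l if l[0]>0 else -l   # l = (dy,dx)
    print('block x %.0f y %.0f size %.0f %.0f'%(r[0][1]+300,r[0][0]-300,*sorted(r[1])),'long axis yaw from +y (ccw) %.1f'%np.degrees(np.arctan2(-l[1],l[0])))
print(robot.state()['t'])
E
python3 blk.py c2.png
```

```text
block x 430 y -1 size 46 94 long axis yaw from +y (ccw) -9.0
block x 423 y -124 size 44 94 long axis yaw from +y (ccw) -2.6
block x 423 y 124 size 46 94 long axis yaw from +y (ccw) 10.2
16.4
```

View pics/c2.png

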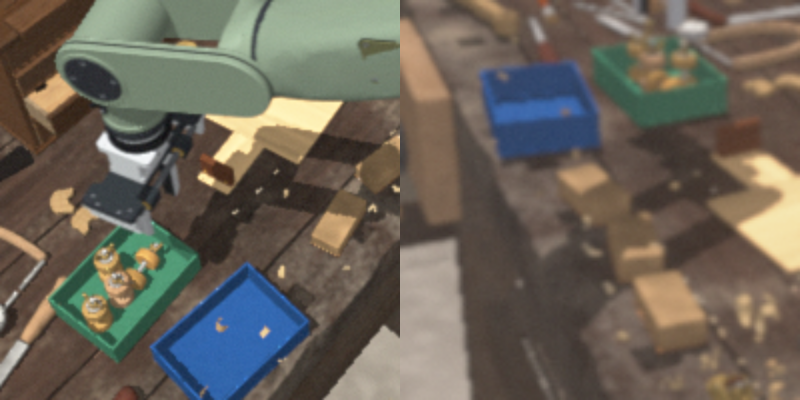

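All four clamps are in the green bin, and the three blocks have not moved. Next, the blocks.

>>> {"method": "step_arm", "body": {"fingers": [70,70,70,70,70,70,70,70,70,70], "dp": [[-0.4,-0.5,0],[-0.8,-1.0,0],[-1.2,-1.5,0],[-1.6,-2.0,0],[-2.0,-2.6,0],[-2.4,-3.1,0],[-2.8,-3.6,0],[-2.98,-3.88,0],[-2.98,-3.88,-0.5],[-2.98,-3.88,-1.0]], "twist": [[0,0,1.7],[0,0,3.4],[0,0,5.1],[0,0,6.8],[0,0,8.5],[0,0,10.2],[0,0,11.9],[0,0,13.6],[0,0,15.3],[0,0,16.8]]}}

```text
t: 17.4
tool_pos: [0.4256, 0.124, 0.0852]
tcp_rot: [[-0.177, 0.984, 0.007], [0.984, 0.177, 0.001], [-0.0, 0.007, -1.0]]
wrist_force: [0.1, -0.4, 0.5]
grip_width: 0.745
finger_force: 0.0
```

>>> {"method": "step_arm", "body": {"fingers": [70,70,70,70,38,38,38,38,38,38], "dp": [[0,0,-0.6],[0,0,-1.1],[0,0,-1.4],[0,0,-1.54],[0,0,-1.54],[0,0,-1.54],[0,0,-1.54],[0,0,-1.54],[0,0,-1.54],[0,0,0]], "twist": [[0,0,0],[0,0,0],[0,0,0],[0,0,0],[0,0,0],[0,0,0],[0,0,0],[0,0,0],[0,0,0],[0,0,0]]}}

```text
t: 18.4
tool_pos: [0.416, 0.1232, 0.0508]
tcp_rot: [[-0.173, 0.985, -0.017], [0.985, 0.173, -0.002], [0.001, -0.017, -1.0]]
wrist_force: [0.6, -0.2, -1.1]
grip_width: 0.489
finger_force: 25.0
```

>>> {"method": "step_arm", "body": {"fingers": [38,38,38,38,38,38,38,38,38,38], "dp": [[0.1,0.7,0],[0.2,1.5,0],[0.3,2.3,0],[0.4,3.1,0],[0.5,3.9,0],[0.58,4.7,0],[0.58,5.26,0],[0.58,5.26,-0.2],[0.58,5.26,-0.56],[0.58,5.26,-0.56]], "twist": [[0,0,-0.5],[0,0,-1],[0,0,-1.5],[0,0,-2],[0,0,-2.5],[0,0,-3],[0,0,-3.2],[0,0,-3.2],[0,0,-3.2],[0,0,-3.2]]}}

```text
t: 19.4
tool_pos: [0.4537, 0.3904, 0.0407]
tcp_rot: [[0.104, 0.995, 0.003], [0.995, -0.104, 0.005], [0.005, 0.003, -1.0]]
wrist_force: [-24.1, -7.0, 58.8]
grip_width: 0.485
finger_force: 64.5
```

>>> {"method": "step_arm", "body": {"fingers": [38,70,70,70,70,70,70,70,70,70], "dp": [[0,0,0],[0,0,0],[0,0,0],[0,0,0],[0,-0.3,0.7],[0,-1.0,1],[0,-1.9,1],[-0.1,-2.8,1],[-0.2,-3.7,1],[-0.3,-4.6,1]], "twist": [[0,0,0],[0,0,0],[0,0,0],[0,0,0],[0,0,0],[0,0,0],[0,0,0],[0,0,0],[0,0,0],[0,0,0]]}}

```text
t: 20.4
tool_pos: [0.4356, 0.1544, 0.078]
tcp_rot: [[0.104, 0.995, -0.001], [0.995, -0.104, -0.001], [-0.001, -0.001, -1.0]]
wrist_force: [0.8, -0.4, 0.9]
grip_width: 0.743
finger_force: 0.0
```

```bash
python3 blk.py
```

```text
block x 430 y -3 size 47 92 long axis yaw from +y (ccw) -9.9
block x 401 y -139 size 44 94 long axis yaw from +y (ccw) -2.1
20.5
```

The last row of the lift was limited to 50 mm, so the transport ran lower than I planned and the fingers touched the bin. I'll keep the rows within the limit from here. Block 3 has been knocked to (401,-139).

>>> {"method": "step_arm", "body": {"fingers": [70,70,70,70,70,70,70,70,38,38], "dp": [[0,-0.9,0],[0,-1.8,0],[-0.1,-2.6,0],[-0.14,-3.1,0],[-0.14,-3.18,-0.3],[-0.14,-3.18,-0.9],[-0.14,-3.18,-1.3],[-0.14,-3.18,-1.44],[-0.14,-3.18,-1.44],[-0.14,-3.18,-1.44]], "twist": [[0,0,-0.3],[0,0,-0.7],[0,0,-0.7],[0,0,-0.7],[0,0,-0.7],[0,0,-0.7],[0,0,-0.7],[0,0,-0.7],[0,0,-0.7],[0,0,-0.7]]}}

```text
t: 21.5
tool_pos: [0.4306, -0.0019, 0.007]
tcp_rot: [[0.165, 0.986, 0.001], [0.986, -0.165, -0.0], [-0.0, 0.001, -1.0]]
wrist_force: [-0.0, 0.4, 0.3]
grip_width: 0.605
finger_force: 0.0
```

>>> {"method": "step_arm", "body": {"fingers": [38,38,38,38,38,38,38,38,38,38], "dp": [[0,0,0],[0,0,0],[0,0,0],[0,0,0.6],[0,0,1.3],[0,0.4,1.8],[0,1.2,1.8],[0,2.0,1.8],[-0.1,2.8,1.8],[-0.2,3.6,1.8]], "twist": [[0,0,0],[0,0,0],[0,0,0],[0,0,0],[0,0,0],[0,0,0.6],[0,0,0.6],[0,0,0.6],[0,0,0.6],[0,0,0.6]]}}

```text
t: 22.5
tool_pos: [0.4198, 0.1795, 0.0968]
tcp_rot: [[0.114, 0.994, 0.001], [0.994, -0.114, 0.0], [0.0, 0.001, -1.0]]
wrist_force: [0.5, -0.6, -0.2]
grip_width: 0.486
finger_force: 25.0
```

```bash
cat > bin.py <<'E'
from h import *
import sys
fs=[grab('scene'),grab('side')]
o=np.hstack([cv2.resize(fs[0]['frame'][230:360,150:280],(400,400)),cv2.resize(fs[1]['frame'][150:290,110:250],(400,400))]);cv2.imwrite('pics/'+sys.argv[1],o[:,:,::-1])
P=np.concatenate([cloud(f).reshape(-1,3) for f in fs])*1000
C=np.concatenate([f['frame'].reshape(-1,3) for f in fs]).astype(int)
m=(abs(P[:,0]-422)<70)&(abs(P[:,1]-356)<100)&(P[:,2]>7)&(P[:,2]<60)
H=np.zeros((14,20),int)
for p,c in zip(P[m],C[m]):
    if c[2]>c[0]*1.3: continue
    i,j=int((p[0]-352)//10),int((p[1]-256)//10); H[i,j]=max(H[i,j],p[2])
print('rows x 352+10i, cols y 256+10j');print(H)
b=(C[:,2]>C[:,0]*1.6)&(abs(P[:,0]-422)<90)&(abs(P[:,1]-356)<110)&(P[:,2]>38)&(P[:,2]<50)
r=cv2.minAreaRect(P[b][:,:2].astype(np.float32));print(r)
E
python3 bin.py c3.png
```

```text
rows x 352+10i, cols y 256+10j
[[ 0  9 24 12  0  0 12 14 17  7  0  0  0  0  0  0  0  0  0  0]
 [ 0  0  0  0  0  0  0  0  0  0  0 17 12  0 25 43  0 34 34 34]
 [ 0  0  0  0  0  0  0  0  0  0  0  0  0  0  0  0  0  0 48 27]
 [ 0  0  0  0  0  0  0  0  0  0  0  0  0  0  0  0  0  0 46  0]
 [ 0  0  0  0  0 16 18  0  0  0  0  0  0  0  0  0 32 38 44 43]
 [ 0  0  0  0  0 13  0  0  0  0  0  0  0  0  0  0  0  0 36 43]
 [ 0  0 41  0  0  0  0  0  0  0  0  0  0  0  0  0  0  0 47  0]
 [ 0 31  0  0  0  0  0  0  0 33 36 42 48 50 58 46  0  0  0  0]
 [ 0 32  0  0  0  0  0  0  0 34 41 44 48 55 58 59 57 59 55  0]
 [ 0 30  0  0  0  0  0  0  0 34 40 46 51 58 59 59  0 59 54  0]
 [ 0  0  0  0  0  0  0  0 15 36 40 45 51 59 59 58  0 59 54  0]
 [ 0 45  0  0  0  0  0  0  8 35 42 48 56 56 59 58  0 58 48  0]
 [27 26 43  0  0  0  0  0 19 19 37 38 47 56 59  0  0 59  0  7]
 [ 0  0  0  0  0  0  0  0  0  0  0  0  0  0 47 51 46 46 44  0]]
((421.6357421875, 355.10626220703125), (179.2320098876953, 122.38585662841797), 85.20033264160156)
```

View pics/c3.png

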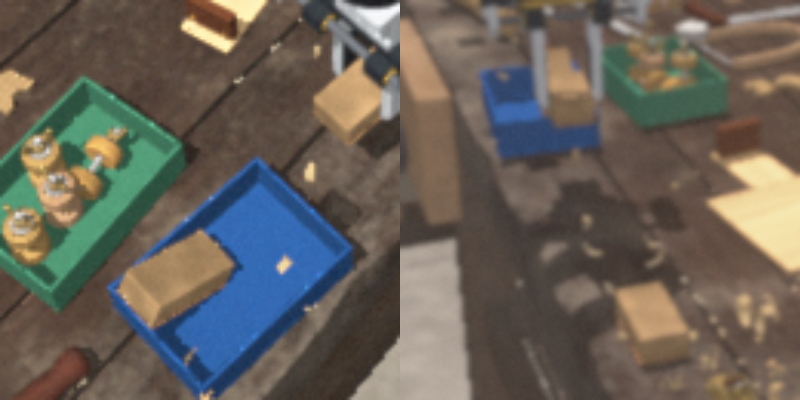

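The view shows block 1 in the blue bin but resting on the +y end wall (crop 150,270). I'll put the held block across the -y end first, then mend block 1.

>>> {"method": "step_arm", "body": {"fingers": [38,38,38,38,38,38,38,38,38,38], "dp": [[0,0.2,0],[0,0.5,0],[0,0.8,0],[0,1.1,0],[0,1.4,0],[0,1.7,0],[0,2.0,0],[-0.06,2.3,0],[-0.06,2.58,0],[-0.06,2.58,0]], "twist": [[0,0,-1.7],[0,0,-3.4],[0,0,-5.1],[0,0,-6.8],[0,0,-8.5],[0,0,-10.2],[0,0,-11.9],[0,0,-13.6],[0,0,-15.3],[0,0,-17]]}}

```text
t: 23.6
tool_pos: [0.4173, 0.3075, 0.0965]
tcp_rot: [[1.0, -0.031, 0.0], [-0.031, -1.0, 0.0], [0.0, -0.0, -1.0]]
wrist_force: [-1.3, 0.2, -1.2]
grip_width: 0.487
finger_force: 25.0
```

>>> {"method": "step_arm", "body": {"fingers": [38,38,38,38,38,56,56,56,56,56], "dp": [[0,0,-0.1],[0,0,-0.4],[0,0,-0.7],[0,0,-0.8],[0,0,-0.8],[0,0,-0.8],[0,0,-0.8],[0,0,-0.8],[0,0,-0.2],[0,0,0.4]], "twist": [[0,0,-0.7],[0,0,-0.7],[0,0,-0.7],[0,0,-0.7],[0,0,-0.7],[0,0,-0.7],[0,0,-0.7],[0,0,-0.7],[0,0,-0.7],[0,0,-0.7]]}}

```text
t: 24.6
tool_pos: [0.4162, 0.3066, 0.1166]
tcp_rot: [[0.996, -0.087, -0.002], [-0.087, -0.996, -0.001], [-0.002, 0.001, -1.0]]
wrist_force: [0.6, -0.0, -0.1]
grip_width: 0.596
finger_force: 0.0
```

>>> {"method": "step_arm", "body": {"fingers": [0,0,0,0,0,0,0,0,0,0], "dp": [[0.2,0.7,0],[0.4,1.5,0],[0.6,2.3,0],[0.74,3.0,0],[0.74,3.2,0],[0.74,3.2,-0.3],[0.74,3.2,-0.8],[0.74,3.2,-1.2],[0.74,3.2,-1.32],[0.74,3.2,-1.32]], "twist": [[0,0,0],[0,0,0],[0,0,0],[0,0,0],[0,0,0],[0,0,0],[0,0,0],[0,0,0],[0,0,0],[0,0,0]]}}

```text
t: 25.6
tool_pos: [0.4527, 0.4646, 0.0484]
tcp_rot: [[0.996, -0.088, -0.003], [-0.088, -0.996, -0.003], [-0.003, 0.003, -1.0]]
wrist_force: [-0.0, -0.9, 0.4]
grip_width: 0.002
finger_force: 0.0
```

>>> {"method": "step_arm", "body": {"fingers": [0,0,0,0,0,0,0,0,0,0], "dp": [[0,-0.1,0],[0,-0.2,0],[0,-0.3,0],[0,-0.36,0],[0,-0.42,0],[0,-0.46,0],[0,-0.48,0],[0,-0.48,0],[0,-0.48,0.5],[0,-0.48,1.2]], "twist": [[0,0,0],[0,0,0],[0,0,0],[0,0,0],[0,0,0],[0,0,0],[0,0,0],[0,0,0],[0,0,0],[0,0,0]]}}

```text
t: 26.6
tool_pos: [0.4519, 0.4416, 0.1081]
tcp_rot: [[0.996, -0.087, -0.005], [-0.087, -0.996, -0.004], [-0.005, 0.004, -1.0]]
wrist_force: [0.3, -0.2, 0.3]
grip_width: 0.005
finger_force: 0.0
```

```bash
python3 bin.py c4.png; python3 blk.py
```

```text
rows x 352+10i, cols y 256+10j
[[ 0  0 24 11  0  0 11 10  0 13  0  0  0  0  0  0  0  0  0  0]
 [ 0  0 45  0  0  0  0  0  0  0  0 19  0  0 23 13 40 29 35 31]
 [ 0 48 45 34 36 36 37 33  0  0  0  0  0  0  0  0  0  0 48 28]
 [ 0 48 43 37 35 37 35 34  0  0  0  0  0  0  0  0  0  0 45  0]
 [ 0 47 43 37 35 35 35 36  0  0  0  0  0  7  0  0  0 43 44 43]
 [ 0 45 44 36 35 35 34 33  0  0  0  0  0  0  0  0  7  0 45  0]
 [ 0  0 44 34 38 34 37 34  0  0  0  0  0  0  0  0  0  0 45  0]
 [ 0 48 28 39 35 34 34 33 31 38 38 51 49 54 59 57 54  0  0  0]
 [ 0 45 30 37 34 36 34 32 34 40 45 49 50 56 59 59 59 59 50  0]
 [ 0 47 32 37 35 35 33 34 29 40 43 48 51 55 59 59  0 59 52  0]
 [ 0 46 33 34 34 36 34 38 31 36 42 50 56 57 59 59  0 59 47  0]
 [ 0  0  0 14 30 32 33 20 33 37 41 46 52 59 59 59  0 58 48  0]
 [ 0 45  0 47 44  0 45  0 45 47 45 47 49 56 59 59  0  0  0  0]
 [ 0  0  0  0  0  0  0  0  0  0  0 43  0 46 47 46 45 47 42  0]]
((421.34246826171875, 356.5536193847656), (181.15020751953125, 120.74038696289062), 84.2646255493164)
block x 401 y -141 size 44 90 long axis yaw from +y (ccw) -1.6
26.8
```

View pics/c4.png

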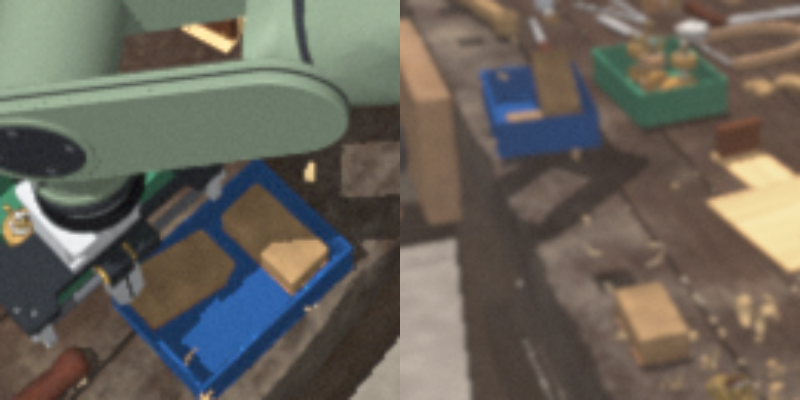

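```bash
cat > b1.py <<'E'
from h import *
fs=[grab('scene'),grab('side')]
P=np.concatenate([cloud(f).reshape(-1,3) for f in fs])*1000
C=np.concatenate([f['frame'].reshape(-1,3) for f in fs]).astype(int)
m=(P[:,0]>415)&(P[:,0]<490)&(P[:,1]>335)&(P[:,1]<475)&(P[:,2]>12)&(P[:,2]<95)&(C[:,2]<C[:,0]*1.1)&(C[:,0]>C[:,2]*1.2)
q=P[m]
for y in range(335,475,10):
    s=q[(q[:,1]>=y)&(q[:,1]<y+10)]
    if len(s): print(y,len(s),'x',np.round(np.percentile(s[:,0],[3,97])),'z',np.round(np.percentile(s[:,2],[3,50,97])))
E
python3 b1.py
```

```text
335 6 x [446. 466.] z [26. 30. 34.]
345 78 x [429. 469.] z [24. 31. 37.]
355 95 x [427. 470.] z [24. 36. 41.]
365 101 x [428. 471.] z [20. 42. 46.]
375 97 x [429. 471.] z [18. 47. 53.]
385 103 x [430. 472.] z [30. 52. 57.]
395 105 x [431. 473.] z [33. 57. 63.]
405 109 x [431. 473.] z [38. 62. 67.]
415 90 x [432. 471.] z [45. 67. 71.]
425 78 x [433. 465.] z [47. 61. 70.]
435 14 x [435. 475.] z [44. 51. 54.]
```

Block 1 leans at about 27° on the top of the end wall. I'll push it a little further.

>>> {"method": "step_arm", "body": {"fingers": [0,0,0,0,0,0,0,0,0,0], "dp": [[0,0.5,0],[0,0.5,-0.5],[0,0.5,-1.04],[0,0.5,-1.04],[0,0.3,-1.04],[0,0.15,-1.04],[0,0.05,-1.04],[0,-0.05,-1.04],[0,-0.12,-1.04],[0,-0.2,-1.04]], "twist": [[0,0,0],[0,0,0],[0,0,0],[0,0,0],[0,0,0],[0,0,0],[0,0,0],[0,0,0],[0,0,0],[0,0,0]]}}

```text
t: 27.9
tool_pos: [0.4545, 0.4331, 0.0592]
tcp_rot: [[0.996, -0.087, 0.001], [-0.087, -0.996, 0.001], [0.001, -0.001, -1.0]]
wrist_force: [-0.5, -0.4, 0.1]
grip_width: 0.004
finger_force: 0.2
```

```bash
python3 b1.py
```

```text
335 43 x [428. 469.] z [26. 30. 35.]
345 88 x [427. 470.] z [25. 34. 38.]
355 98 x [427. 469.] z [23. 39. 46.]
365 89 x [428. 469.] z [20. 43. 50.]
375 98 x [429. 470.] z [27. 48. 55.]
385 82 x [430. 471.] z [29. 53. 59.]
395 83 x [431. 470.] z [33. 58. 65.]
405 81 x [431. 471.] z [40. 64. 69.]
415 46 x [432. 451.] z [44. 66. 72.]
425 32 x [433. 446.] z [47. 55. 66.]
435 2 x [447. 484.] z [45. 53. 61.]
445 1 x [457. 457.] z [88. 88. 88.]
```

>>> {"method": "step_arm", "body": {"fingers": [0,0,0,0,0,0,0,0,0,0], "dp": [[0,-0.06,0],[0,-0.12,0],[0,-0.18,0],[0,-0.22,0],[0,-0.26,0],[0,-0.3,0],[0,-0.3,0],[0,-0.3,0.2],[0,-0.3,0.6],[0,-0.3,1.0]], "twist": [[0,0,0],[0,0,0],[0,0,0],[0,0,0],[0,0,0],[0,0,0],[0,0,0],[0,0,0],[0,0,0],[0,0,0]]}}

```text
t: 29.0
tool_pos: [0.4536, 0.4176, 0.109]
tcp_rot: [[0.996, -0.087, -0.001], [-0.087, -0.996, -0.001], [-0.001, 0.001, -1.0]]
wrist_force: [0.1, -0.3, -0.2]
grip_width: 0.008
finger_force: 0.0
```

```bash
python3 b1.py
```

```text
335 58 x [427. 469.] z [23. 31. 35.]
345 87 x [427. 469.] z [17. 32. 36.]
355 84 x [427. 470.] z [19. 32. 36.]
365 89 x [429. 472.] z [21. 32. 36.]
375 76 x [430. 471.] z [20. 32. 35.]
385 89 x [431. 472.] z [18. 32. 36.]
395 76 x [432. 471.] z [15. 32. 36.]
405 89 x [432. 474.] z [19. 32. 37.]
415 81 x [432. 475.] z [17. 31. 35.]
425 38 x [434. 473.] z [14. 26. 34.]
```

Block 1 now lies flat. Next is the last block, at (401,-140).

>>> {"method": "step_arm", "body": {"fingers": [70,70,70,70,70,70,70,70,70,70], "dp": [[-0.1,-0.9,0],[-0.2,-1.8,0],[-0.3,-2.7,0],[-0.4,-3.6,0],[-0.5,-4.5,0],[-0.6,-5.4,0],[-0.7,-6.3,0],[-0.8,-7.2,0],[-0.9,-8.1,0],[-1.0,-9.0,0]], "twist": [[0,0,1.7],[0,0,3.4],[0,0,5.1],[0,0,6.8],[0,0,8.5],[0,0,10.2],[0,0,11.9],[0,0,13.6],[0,0,15.3],[0,0,17]]}}

```text
t: 30.1
tool_pos: [0.4064, -0.0098, 0.1081]
tcp_rot: [[0.305, 0.952, -0.0], [0.952, -0.305, -0.0], [-0.0, -0.0, -1.0]]
wrist_force: [1.2, 0.3, -0.5]
grip_width: 0.746
finger_force: 0.0
```

>>> {"method": "step_arm", "body": {"fingers": [70,70,70,70,70,70,70,70,38,38], "dp": [[0,-0.7,0],[-0.06,-1.4,0],[-0.06,-2.0,0],[-0.06,-2.16,-0.4],[-0.06,-2.16,-1.1],[-0.06,-2.16,-1.7],[-0.06,-2.16,-2.04],[-0.06,-2.16,-2.04],[-0.06,-2.16,-2.04],[-0.06,-2.16,-2.04]], "twist": [[0,0,0.8],[0,0,1.6],[0,0,1.6],[0,0,1.6],[0,0,1.6],[0,0,1.6],[0,0,1.6],[0,0,1.6],[0,0,1.6],[0,0,1.6]]}}

```text
t: 31.1
tool_pos: [0.4054, -0.1168, 0.0075]
tcp_rot: [[0.174, 0.985, 0.002], [0.985, -0.174, -0.001], [-0.001, 0.002, -1.0]]
wrist_force: [0.3, 0.0, 0.2]
grip_width: 0.61
finger_force: 0.0
```

>>> {"method": "step_arm", "body": {"fingers": [38,38,38,38,38,38,38,38,38,38], "dp": [[0,0,0],[0,0,0],[0,0,0],[0,0,0.6],[0,0,1.3],[0,0.4,1.8],[0,1.2,1.8],[0,2.0,1.8],[0,2.8,1.8],[0,3.6,1.8]], "twist": [[0,0,0],[0,0,0],[0,0,0],[0,0,0],[0,0,0],[0,0,-0.6],[0,0,-0.6],[0,0,-0.6],[0,0,-0.6],[0,0,-0.6]]}}

```text
t: 32.1
tool_pos: [0.4041, 0.0651, 0.0967]
tcp_rot: [[0.226, 0.974, 0.001], [0.974, -0.226, -0.0], [0.0, 0.001, -1.0]]
wrist_force: [1.0, 0.1, -0.8]
grip_width: 0.501
finger_force: 24.0
```

```bash
python3 - <<'E'
from h import *
fs=[grab('scene'),grab('side')]
P=np.concatenate([cloud(f).reshape(-1,3) for f in fs])*1000
C=np.concatenate([f['frame'].reshape(-1,3) for f in fs]).astype(int)
m=(abs(P[:,0]-404)<80)&(abs(P[:,1]-55)<90)&(P[:,2]>80)&(P[:,2]<125)&(C[:,0]>C[:,2]*1.25)&(C[:,0]>70)
q=P[m];r=cv2.minAreaRect(q[:,:2].astype(np.float32));print(len(q),r,np.percentile(q[:,2],[2,50,98]))
s=robot.state();print(s['t'],s['tool_pos'],np.degrees(np.arctan2(s['tcp_rot'][1][1],s['tcp_rot'][0][1])))
E
```

```text
592 ((402.64483642578125, 45.035423278808594), (93.8470230102539, 51.8414306640625), 82.9891586303711) [ 90.32675241 115.82764866 120.30596293]
32.2 [0.40349286 0.06750483 0.09643128] -12.6861741962598
```

>>> {"method": "step_arm", "body": {"fingers": [38,38,38,38,38,38,38,38,38,38], "dp": [[0,0.8,0],[0,1.6,0],[0,2.4,0],[0,3.2,0],[0,4.0,0],[-0.12,4.8,0],[-0.12,5.6,0],[-0.12,6.3,0],[-0.12,6.77,0],[-0.12,6.77,0]], "twist": [[0,0,0.2],[0,0,0.4],[0,0,0.6],[0,0,0.8],[0,0,0.8],[0,0,0.8],[0,0,0.8],[0,0,0.8],[0,0,0.8],[0,0,0.8]]}}

```text
t: 33.2
tool_pos: [0.3988, 0.4041, 0.0965]
tcp_rot: [[0.155, 0.988, 0.001], [0.988, -0.155, 0.001], [0.001, 0.001, -1.0]]
wrist_force: [0.2, 0.1, -0.1]
grip_width: 0.506
finger_force: 24.0
```

```bash
python3 - <<'E'
from h import *
fs=[grab('scene'),grab('side')]
P=np.concatenate([cloud(f).reshape(-1,3) for f in fs])*1000
C=np.concatenate([f['frame'].reshape(-1,3) for f in fs]).astype(int)
m=(abs(P[:,0]-400)<80)&(abs(P[:,1]-385)<90)&(P[:,2]>80)&(P[:,2]<125)&(C[:,0]>C[:,2]*1.25)&(C[:,0]>70)
q=P[m];r=cv2.minAreaRect(q[:,:2].astype(np.float32));print(len(q),r,np.percentile(q[:,2],[2,50,98]))
s=robot.state();print(s['t'],s['tool_pos'],np.degrees(np.arctan2(s['tcp_rot'][1][1],s['tcp_rot'][0][1])))
E
```

```text
373 ((400.91705322265625, 378.2427978515625), (100.458740234375, 54.41634750366211), 86.98114013671875) [ 91.79175324 115.34234566 119.55416185]
33.3 [0.39841577 0.40123143 0.09598093] -9.027347221229842
```

>>> {"method": "step_arm", "body": {"fingers": [38,38,38,38,38,54,54,54,54,54], "dp": [[-0.05,0.08,-0.3],[-0.05,0.08,-0.6],[-0.05,0.08,-0.84],[-0.05,0.08,-0.84],[-0.05,0.08,-0.84],[-0.05,0.08,-0.84],[-0.05,0.08,-0.84],[-0.05,0.08,-0.84],[-0.05,0.08,-0.3],[-0.05,0.08,0.4]], "twist": [[0,0,0.3],[0,0,0.6],[0,0,0.6],[0,0,0.6],[0,0,0.6],[0,0,0.6],[0,0,0.6],[0,0,0.6],[0,0,0.6],[0,0,0.6]]}}

```text
t: 34.3
tool_pos: [0.3942, 0.405, 0.1152]
tcp_rot: [[0.105, 0.994, -0.004], [0.994, -0.105, -0.003], [-0.003, -0.004, -1.0]]
wrist_force: [-0.3, -0.0, -0.5]
grip_width: 0.573
finger_force: 0.0
```

>>> {"method": "step_arm", "body": {"fingers": [54,54,54,54,54,54,54,54,54,54], "dp": [[0.3,-0.7,0.4],[0.6,-1.4,0.8],[0.9,-2.1,1],[1.2,-2.8,1],[1.5,-3.5,1],[1.8,-4.0,1],[2.1,-4.4,1],[2.4,-4.6,1],[2.7,-4.6,1],[2.7,-4.6,1]], "twist": [[0,0,0],[0,0,0],[0,0,0],[0,0,0],[0,0,0],[0,0,0],[0,0,0],[0,0,0],[0,0,0],[0,0,0]]}}

```text
t: 35.3
tool_pos: [0.5328, 0.1761, 0.1668]
tcp_rot: [[0.106, 0.994, 0.002], [0.994, -0.106, 0.0], [0.001, 0.002, -1.0]]
wrist_force: [-0.6, 0.6, -0.3]
grip_width: 0.576
finger_force: 0.0
```

```bash
python3 bin.py c5.png; python3 blk.py; python3 - <<'E'
from h import *
fs=[grab('scene'),grab('side')]
A=np.concatenate([cloud(f).reshape(-1,3) for f in fs])*1000
p=A[(A[:,2]>30)&(A[:,2]<52)&(np.hypot(A[:,0]-613,A[:,1]-177)<45)];r=cv2.minAreaRect(p[:,:2].astype(np.float32));print('grip',r)
s=robot.state();print(s['tool_pos'],np.degrees(np.arctan2(s['tcp_rot'][1][1],s['tcp_rot'][0][1])))
E
```

```text
rows x 352+10i, cols y 256+10j
[[ 0  9  0 22  0  0 11 10 18  8  0  0  0  0  0  0  0  0  0  0]
 [ 0  0 46 42  0  0  0  0  0 23  0 18  0  0 20  9  0 38 34 34]
 [ 0  0 45 34 36 37 36 33 35 34 38 34 36 35 36 36 36 33  0 46]
 [ 0 45 42 34 34 35 36 33 33 35 36 34 36 35 35 36 34 32 47 28]
 [ 0 48 46 36 38 35 36 36 35 37 37 36 34 35 36 34 36 37 41 42]
 [ 0 47 31 36 34 35 35 38 35 35 36 34 35 35 36 35 35 35 46 30]
 [ 0 46 41 37 37 36 37 34 32 36 33 34 34 33 35 34 34 35 47 43]
 [ 0 48 42 35 35 34 33 35 35 35 34 34 33 33 31 27  0  0 24  0]
 [ 0 46 42 35 36 38 34 30 37 35 35 35 34 37 37 37 37 33 21  0]
 [46 45 36 35 36 34 36 28 35 35 35 34 36 35 36 35 35 33 28  0]
 [ 0  0 43 33 36 37 35 34 35 34 36 37 35 35 35 36 37 47 30  0]
 [ 0  0 28 30 32 33 33 34 34 35 36 35 39 34 35 36 36 31  0  0]
 [30 22  0  8  9  0  0 28 29 29 31 31 31 34 34 35 34 34  0  0]
 [ 0  0  0  0  0  0  0  0  0  0  0  0  0 18 27 18 22 46  0  0]]
((421.4368896484375, 355.9627380371094), (178.74533081054688, 121.92607116699219), 84.36534881591797)
35.5
grip ((613.4507446289062, 176.44674682617188), (56.526580810546875, 18.876649856567383), 5.778942108154297)
[0.53012686 0.17675446 0.16637309] -5.988629682159467
```

View pics/c5.png

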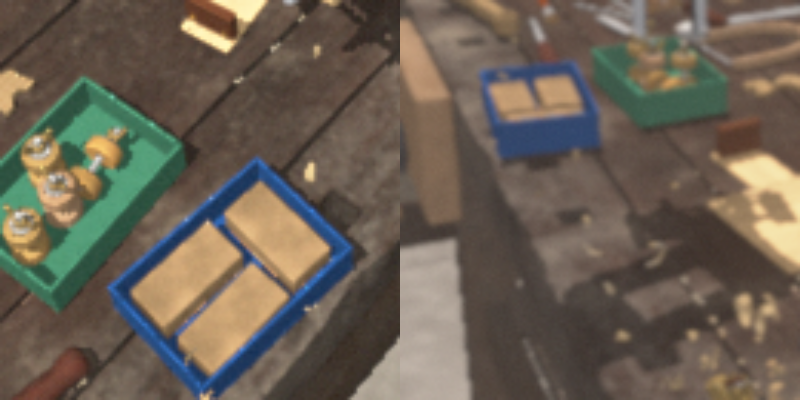

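All seven items lie flat in their bins, with the three cork blocks in the blue one. Next I measure the empty sheet and the rack precisely.

```bash
cat > sh.py <<'E'
from h import *
fs=[grab('scene'),grab('side')]
def rect(p,name):
    m=np.zeros((800,1000),np.uint8);k=p[:,:2]
    ij=((k-[300,-500])*1).astype(int);ok=(ij>=0).all(1)&(ij[:,0]<800)&(ij[:,1]<1000);ij=ij[ok];m[ij[:,0],ij[:,1]]=255
    m=cv2.morphologyEx(m,cv2.MORPH_CLOSE,np.ones((11,11)));m=cv2.morphologyEx(m,cv2.MORPH_OPEN,np.ones((61,61)) if name!='grip' else np.ones((5,5)))
    c=max(cv2.findContours(m,0,1)[0],key=cv2.contourArea);r=cv2.minAreaRect(c)
    b=cv2.boxPoints(r)[:,::-1]+[300,-500];print(name,'c',np.round(b.mean(0),1),'size',np.round(r[1],1),'yaw of sides',[round(float(np.degrees(np.arctan2(*(b[i+1]-b[i])[::-1]))),1) for i in(0,1)])
P=np.concatenate([cloud(f).reshape(-1,3) for f in fs])*1000
C=np.concatenate([f['frame'].reshape(-1,3) for f in fs]).astype(int)
ok=np.isfinite(P[:,0]);P=P[ok];C=C[ok]
w=(C[:,0]>120)&(C[:,2]>C[:,0]*.5)&(P[:,2]>3)&(P[:,2]<12)&(abs(P[:,0]-635)<130)&(P[:,1]<104)&(P[:,1]>-110)
rect(P[w],'sheet');
rect(P[(P[:,2]>205)&(P[:,2]<226)&(abs(P[:,0]-636)<140)&(abs(P[:,1]+330)<130)],'roof')
rect(P[(P[:,2]>30)&(P[:,2]<52)&(np.hypot(P[:,0]-613,P[:,1]-177)<45)],'grip')
E
python3 sh.py
```

```text
sheet c [594.  20.] size [ 96. 128.] yaw of sides [90.0, 0.0]
roof c [ 634.3 -331.6] size [223.9 200.8] yaw of sides [95.1, 5.1]
grip c [612.3 175.9] size [55.7 19.1] yaw of sides [93.4, 3.4]
```

>>> {"method": "step_arm", "body": {"fingers": [40,40,40,40,40,40,40,40,40,40], "dp": [[0.3,0,0],[0.6,0,0],[0.9,0,0],[1.2,0,0],[1.5,0,-0.3],[1.66,0,-0.6],[1.66,0,-0.9],[1.66,0,-1.2],[1.66,0,-1.4],[1.66,0,-1.4]], "twist": [[0,0,-1.6],[0,0,-3.2],[0,0,-4.8],[0,0,-6.4],[0,0,-8],[0,0,-9.6],[0,0,-11.2],[0,0,-12.8],[0,0,-14.4],[0,0,-15.8]]}}

```text
t: 36.7
tool_pos: [0.6119, 0.1761, 0.0941]
tcp_rot: [[0.997, 0.081, -0.004], [0.081, -0.997, -0.001], [-0.004, 0.0, -1.0]]
wrist_force: [-0.2, -0.7, 0.6]
grip_width: 0.427
finger_force: 0.0
```

>>> {"method": "step_arm", "body": {"fingers": [40,40,40,40,40,40,0,0,0,0], "dp": [[0,0,-0.4],[0,0,-1.0],[0,0,-1.4],[0,0,-1.68],[0,0,-1.68],[0,0,-1.68],[0,0,-1.68],[0,0,-1.68],[0,0,-1.68],[0,0,-1.68]], "twist": [[0,0,0],[0,0,0],[0,0,0],[0,0,0],[0,0,0],[0,0,0],[0,0,0],[0,0,0],[0,0,0],[0,0,0]], "force": 55}}

```text
t: 37.7
tool_pos: [0.6146, 0.1765, 0.0133]
tcp_rot: [[0.996, 0.086, 0.002], [0.086, -0.996, 0.001], [0.002, -0.001, -1.0]]
wrist_force: [3.3, 0.4, -0.7]
grip_width: 0.129
finger_force: 54.7
```

>>> {"method": "step_arm", "body": {"fingers": [0,0,0,0,0,0,0,0,0,0], "dp": [[0,0,0.08],[0,0,0.2],[0,0,0.35],[0,0,0.5],[0,0,0.65],[0,0,0.8],[0,0,0.95],[0,0,1.06],[0,0,1.06],[0,0,1.06]], "twist": [[0,0,0],[0,0,0],[0,0,0],[0,0,0],[0,0,0],[0,0,0],[0,0,0],[0,0,0],[0,0,0],[0,0,0]]}}

```text
t: 38.7
tool_pos: [0.6138, 0.1762, 0.0656]
tcp_rot: [[0.996, 0.086, 0.0], [0.086, -0.996, 0.0], [0.0, -0.0, -1.0]]
wrist_force: [-1.2, 0.2, -2.2]
grip_width: 0.121
finger_force: 54.9
```

```bash
cat > sh2.py <<'E'
from h import *
import sys
fs=[grab('scene'),grab('side')]
if len(sys.argv)>1: cv2.imwrite('pics/'+sys.argv[1],np.hstack([cv2.resize(fs[0]['frame'][60:260,150:400],(500,400)),cv2.resize(fs[1]['frame'][150:350,180:330],(300,400))])[:,:,::-1])
P=np.concatenate([cloud(f).reshape(-1,3) for f in fs])*1000
C=np.concatenate([f['frame'].reshape(-1,3) for f in fs]).astype(int)
ok=np.isfinite(P[:,0]);P=P[ok];C=C[ok]
s=robot.state();T=np.array(s['tool_pos'])*1000;R=np.array(s['tcp_rot']);yaw=np.degrees(np.arctan2(R[1,1],R[0,1]));print('tool',np.round(T,1),'yaw',round(yaw,2),'t',s['t'],'F',np.round(s['wrist_force'],1))
u=np.array([np.cos(np.radians(yaw)),np.sin(np.radians(yaw))]) # sheet x approx
d=P[:,:2]-T[:2];a=d@u;b=d@np.array([-u[1],u[0]])
m=(a>60)&(a<270)&(abs(b)<115)&(P[:,2]>T[2]-26)&(P[:,2]<T[2]+12)&(C[:,0]>C[:,2]*1.1)
q=P[m];a=a[m];b=b[m]
c=np.linalg.lstsq(np.c_[a,b,np.ones(len(a))],q[:,2],rcond=None)[0]
k=abs(q[:,2]-np.c_[a,b,np.ones(len(a))]@c)<5
c=np.linalg.lstsq(np.c_[a[k],b[k],np.ones(k.sum())],q[k,2],rcond=None)[0]
print('n',k.sum(),'pitch deg(along x) %.2f roll %.2f'%tuple(np.degrees(c[:2])),'z top at grip %.1f, at deck ctr(170) %.1f, front(255) %.1f'%(c[2],c[2]+170*c[0],c[2]+255*c[0]))
m2=np.zeros((300,300),np.uint8);m2[a[k].astype(int),(b[k]+150).astype(int)]=255
m2=cv2.morphologyEx(m2,cv2.MORPH_CLOSE,np.ones((11,11)));m2=cv2.morphologyEx(m2,cv2.MORPH_OPEN,np.ones((41,41)))
ct=max(cv2.findContours(m2,0,1)[0],key=cv2.contourArea);r=cv2.minAreaRect(ct);print('deck in tool frame: b %.1f a %.1f'%(r[0][0]-150,r[0][1]),np.round(r[1],1),'angle',round(r[2],2))
for A in range(90,255,20):
    bb=b[k][(a[k]>=A)&(a[k]<A+20)]
    if len(bb)>20: print(A,np.round(np.percentile(bb,[1,99]),0),end='; ')
E
python3 sh2.py s1.png
```

```text
tool [613.4 176.1  64.9] yaw -85.05 t 38.8 F [ 0.1 -0.6 -2.8]
n 2835 pitch deg(along x) -0.19 roll 0.01 z top at grip 58.8, at deck ctr(170) 58.2, front(255) 57.9
deck in tool frame: b -22.5 a 158.5 [191. 133.] angle 90.0
90 [-88.  88.]; 110 [-89.  76.]; 130 [-89.  48.]; 150 [-88.  27.]; 170 [-88.  59.]; 190 [-88.  44.]; 210 [-88.  28.]; 230 [-89.  28.]; 250 [-88.  29.];
```

View pics/s1.png

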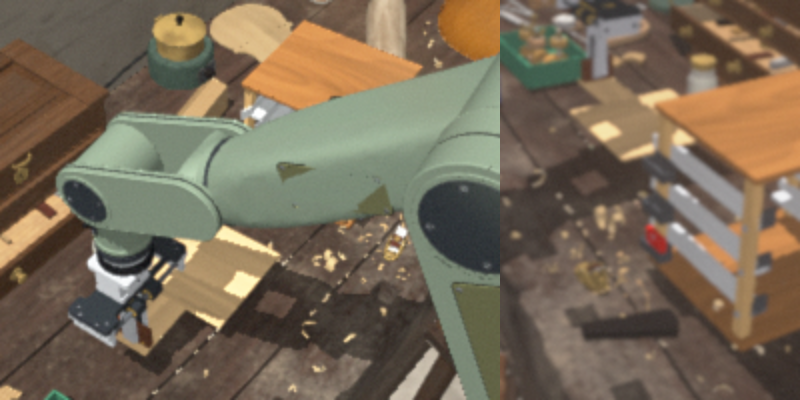

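The side crop confirms the red tag in the lowest pocket at (655,240). The sheet is level and square to the tool. Next I fit the rack's centre line.

```bash
python3 - <<'E'
from h import *
fs=[grab('scene'),grab('side')]
for nm,Ps in(('side0',[np.load('side0.npz')['P']]),('now',[cloud(f) for f in fs]),('sideN',[cloud(fs[1])])):
    P=np.concatenate([p.reshape(-1,3) for p in Ps])*1000
    q=P[(P[:,2]>210)&(P[:,2]<226)&(abs(P[:,0]-636)<150)&(abs(P[:,1]+330)<140)]
    L=[];Hh=[]
    for y in range(-410,-255,10):
        s=q[abs(q[:,1]-y)<5][:,0]
        if len(s)>15: L.append((y,np.sort(s)[1]));Hh.append((y,np.sort(s)[-2]))
    out=[]
    for E in(L,Hh):
        E=np.array(E);c=np.polyfit(E[:,0],E[:,1],1)
        k=abs(E[:,1]-np.polyval(c,E[:,0]))<4;c=np.polyfit(E[k,0],E[k,1],1);out.append(c)
        print(nm,len(E),'slope deg',np.degrees(np.arctan(-c[0])).round(2),'x at y=-230: %.1f, y=-330: %.1f'%(np.polyval(c,-230),np.polyval(c,-330)))
    M=[]
    for x in range(550,720,10):
        s=q[abs(q[:,0]-x)<5][:,1]
        if len(s)>15: M.append((x,np.sort(s)[-2]))
    M=np.array(M);c=np.polyfit(M[:,0],M[:,1],1);print(' mouth edge slope',np.degrees(np.arctan(c[0])).round(2),'y at x=636',np.polyval(c,636).round(1), 'zmed',np.median(q[:,2]).round(1))
s=robot.state();print(s['t'])
E
```

```text
side0 16 slope deg 5.91 x at y=-230: 512.8, y=-330: 523.1
side0 16 slope deg 6.32 x at y=-230: 733.9, y=-330: 744.9
 mouth edge slope 5.01 y at x=636 -232.5 zmed 218.7
now 16 slope deg 5.89 x at y=-230: 513.1, y=-330: 523.4
now 16 slope deg 6.09 x at y=-230: 734.9, y=-330: 745.6
 mouth edge slope 8.21 y at x=636 -228.9 zmed 218.6
sideN 16 slope deg 5.94 x at y=-230: 513.1, y=-330: 523.5
sideN 16 slope deg 6.85 x at y=-230: 732.4, y=-330: 744.4
 mouth edge slope 5.08 y at x=636 -232.5 zmed 218.7
38.9
```

>>> {"method": "step_arm", "body": {"fingers": [0,0,0,0,0,0,0,0,0,0], "dp": [[-0.05,-0.3,0],[-0.1,-0.7,0],[-0.15,-1.1,0],[-0.2,-1.5,-0.04],[-0.25,-1.9,-0.04],[-0.3,-2.3,-0.04],[-0.36,-2.6,-0.04],[-0.36,-2.77,-0.04],[-0.36,-2.77,-0.04],[-0.36,-2.77,-0.04]], "twist": [[0,0,0.05],[0,0,0.1],[0,0,0.15],[0,0,0.2],[0,0,0.2],[0,0,0.2],[0,0,0.2],[0,0,0.2],[0,0,0.2],[0,0,0.2]]}}

```text
t: 39.9
tool_pos: [0.5959, 0.0379, 0.0635]
tcp_rot: [[0.995, 0.103, 0.0], [0.103, -0.995, 0.001], [0.0, -0.0, -1.0]]
wrist_force: [-0.3, -0.2, -2.2]
grip_width: 0.123
finger_force: 54.9
```

```bash
python3 sh2.py
```

```text
tool [596.   38.4  63.5] yaw -84.0 t 40.0 F [ 0.2 -1.1 -1.5]
n 2497 pitch deg(along x) -0.28 roll 0.12 z top at grip 57.1, at deck ctr(170) 56.3, front(255) 55.8
deck in tool frame: b -17.0 a 157.5 [146. 191.] angle 0.0
90 [-90.  56.]; 110 [-89.  56.]; 130 [-89.  56.]; 150 [-89.  57.]; 170 [-89.  58.]; 190 [-89.  77.]; 210 [-88.  85.]; 230 [-87.  56.]; 250 [-91.  67.];
```

>>> {"method": "step_arm", "body": {"fingers": [0,0,0,0,0,0,0,0,0,0], "dp": [[0.01,-0.1,0],[0.03,-0.3,0],[0.05,-0.5,0],[0.07,-0.7,0],[0.1,-0.9,0],[0.12,-1.1,0],[0.14,-1.3,0],[0.16,-1.5,0],[0.18,-1.7,0],[0.19,-1.8,0]], "twist": [[0,0,0],[0,0,0],[0,0,0],[0,0,0],[0,0,0],[0,0,0],[0,0,0],[0,0,0],[0,0,0],[0,0,0]]}}

```text
t: 41.0
tool_pos: [0.6056, -0.0536, 0.0635]
tcp_rot: [[0.995, 0.103, 0.0], [0.103, -0.995, -0.0], [0.0, 0.0, -1.0]]
wrist_force: [0.3, 0.2, -2.1]
grip_width: 0.123
finger_force: 54.9
```

>>> {"method": "step_arm", "body": {"fingers": [0,0,0,0,0,0,0,0,0,0], "dp": [[0.02,-0.2,0],[0.04,-0.4,0],[0.06,-0.6,0],[0.08,-0.8,0],[0.1,-1.0,0],[0.13,-1.2,0],[0.15,-1.4,0],[0.16,-1.55,0],[0.16,-1.55,-0.04],[0.16,-1.55,-0.07]], "twist": [[0,0,0],[0,0,0],[0,0,0],[0,0,0],[0,0,0],[0,0,0],[0,0,0],[0,0,0],[0,0,0],[0,0,0]]}}

```text
t: 42.0
tool_pos: [0.6132, -0.1298, 0.0597]
tcp_rot: [[0.995, 0.103, -0.0], [0.103, -0.995, 0.0], [-0.0, -0.001, -1.0]]
wrist_force: [0.6, 0.4, -2.3]
grip_width: 0.122
finger_force: 54.9
```

```bash
python3 sh2.py s2.png
```

```text
tool [ 612.8 -129.2   59.4] yaw -84.03 t 42.1 F [-1.3  0.  -1.6]
n 2730 pitch deg(along x) -0.28 roll -0.07 z top at grip 53.0, at deck ctr(170) 52.2, front(255) 51.8
deck in tool frame: b 0.5 a 159.5 [189. 177.] angle 90.0
90 [-105.  107.]; 110 [-109.   98.]; 130 [-111.   91.]; 150 [-86.  92.]; 170 [-85.  89.]; 190 [-83.  91.]; 210 [-84.  90.]; 230 [-84.  90.]; 250 [-69.  87.];
```

View pics/s2.png

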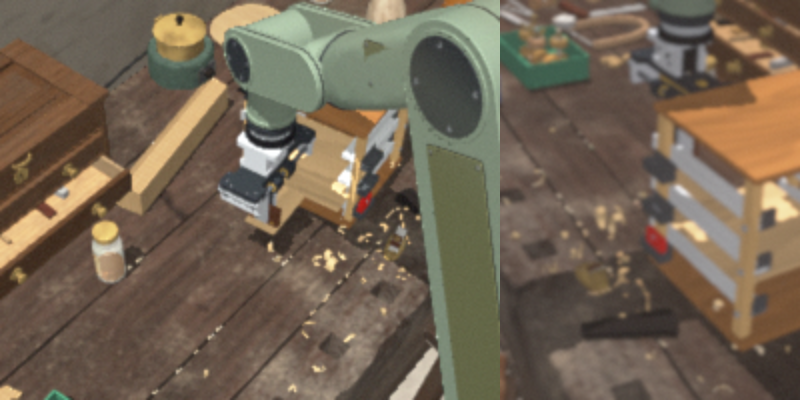

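The sheet is in the lowest pair, resting nearly on the ledges. I'll let go, turn the gripper and push it home.

>>> {"method": "step_arm", "body": {"fingers": [0,0,0,30,30,30,30,30,30,30], "dp": [[0,0,-0.01],[0,0,-0.02],[0,0,-0.02],[0,0,-0.02],[0,0,-0.02],[0,0,-0.02],[0,0,0.1],[0,0,0.5],[0,0,0.9],[0,0.2,1.3]], "twist": [[0,0,0],[0,0,0],[0,0,0],[0,0,0],[0,0,0],[0,0,0],[0,0,0],[0,0,0],[0,0,0],[0,0,0]]}}

```text
t: 43.1
tool_pos: [0.6136, -0.1209, 0.1263]
tcp_rot: [[0.995, 0.102, 0.001], [0.102, -0.995, -0.001], [0.001, 0.001, -1.0]]
wrist_force: [0.3, 0.4, -0.0]
grip_width: 0.32
finger_force: 0.0
```

>>> {"method": "step_arm", "body": {"fingers": [82,82,82,82,82,82,82,82,82,82], "dp": [[0,0.4,0.3],[0,0.4,0.3],[0,0.4,0.3],[0,0.4,0.3],[0,0.4,0.3],[0,0.4,0.3],[0,0.4,0.3],[0,0.4,0.3],[0,0.4,0.3],[0,0.4,0.3]], "twist": [[0,0,1.7],[0,0,3.4],[0,0,5.1],[0,0,6.8],[0,0,8.5],[0,0,10.2],[0,0,11.9],[0,0,13.6],[0,0,15.3],[0,0,17]]}}

```text
t: 44.1
tool_pos: [0.6136, -0.1, 0.1407]
tcp_rot: [[-0.023, 1.0, 0.001], [1.0, 0.023, -0.0], [-0.0, 0.001, -1.0]]
wrist_force: [0.0, 0.8, 0.2]
grip_width: 0.871
finger_force: 0.0
```

>>> {"method": "step_arm", "body": {"fingers": [82,82,82,82,82,82,82,82,82,82], "dp": [[0,0,0],[0,0,0],[0,0,0],[0,0,0],[0,0,0],[0,0,0],[0,0,0],[0,0,0],[0,0,0],[0,0,0]], "twist": [[0,0,1],[0,0,1],[0,0,1],[0,0,1],[0,0,1],[0,0,1],[0,0,1],[0,0,1],[0,0,1],[0,0,1]]}}

```text
t: 45.1
tool_pos: [0.6134, -0.0998, 0.14]
tcp_rot: [[-0.104, 0.995, -0.0], [0.995, 0.104, 0.0], [0.0, 0.0, -1.0]]
wrist_force: [0.4, -0.3, -0.5]
grip_width: 0.876
finger_force: 0.0
```

```bash
cat > gr.py <<'E'
from h import *
fs=[grab('scene'),grab('side')]
P=np.concatenate([cloud(f).reshape(-1,3) for f in fs])*1000
C=np.concatenate([f['frame'].reshape(-1,3) for f in fs]).astype(int)
m=(P[:,2]>75)&(P[:,2]<97)&(np.hypot(P[:,0]-614,P[:,1]+145)<65)&(C[:,0]>C[:,2]*1.4)
n,l,st,_=cv2.connectedComponentsWithStats(m[:384*512].reshape(384,512).astype(np.uint8))
q=P[m];r=cv2.minAreaRect(q[:,:2].astype(np.float32));print('grip',len(q),np.round(r[0],1),np.round(r[1],1),round(r[2],1),'z98',np.percentile(q[:,2],[5,98]).round(1))
s=robot.state();R=np.array(s['tcp_rot']);print(s['t'],np.round(s['tool_pos'],4),np.degrees(np.arctan2(R[1,1],R[0,1])).round(2))
E
python3 gr.py
```

```text
grip 139 [ 612.3 -127.5] [56.3 17.2] 1.2 z98 [77.5 93.2]
45.2 [ 0.6134 -0.0998  0.1399] 5.94
```

>>> {"method": "step_arm", "body": {"fingers": [82,82,82,82,82,82,40,40,40,40], "dp": [[0,-0.3,0],[0,-0.58,-0.2],[0,-0.58,-0.7],[0,-0.58,-1.2],[0,-0.58,-1.5],[0,-0.58,-1.64],[0,-0.58,-1.64],[0,-0.58,-1.64],[0,-0.58,-1.64],[0,-0.58,-1.64]], "twist": [[0,0,0],[0,0,0],[0,0,0],[0,0,0],[0,0,0],[0,0,0],[0,0,0],[0,0,0],[0,0,0],[0,0,0]], "force": 25}}

```text
t: 46.2
tool_pos: [0.6144, -0.1291, 0.0594]
tcp_rot: [[-0.104, 0.995, 0.002], [0.995, 0.104, -0.001], [-0.001, 0.002, -1.0]]
wrist_force: [1.1, -0.0, 0.5]
grip_width: 0.594
finger_force: 25.0
```

>>> {"method": "step_arm", "body": {"fingers": [40,40,40,40,40,40,40,40,40,40], "dp": [[0,0,0],[0,0,0],[0.01,-0.05,0],[0.01,-0.12,0],[0.02,-0.2,0],[0.03,-0.28,0],[0.04,-0.36,0],[0.05,-0.44,0],[0.05,-0.52,0],[0.06,-0.58,0]], "twist": [[0,0,0],[0,0,0],[0,0,0],[0,0,0],[0,0,0],[0,0,0],[0,0,0],[0,0,0],[0,0,0],[0,0,0]]}}

```text
t: 47.2
tool_pos: [0.6168, -0.1569, 0.0589]
tcp_rot: [[-0.104, 0.995, 0.001], [0.995, 0.104, 0.002], [0.002, 0.001, -1.0]]
wrist_force: [-1.0, 5.2, 7.3]
grip_width: 0.593
finger_force: 25.0
```

>>> {"method": "step_arm", "body": {"fingers": [40,40,40,40,40,40,40,40,40,40], "dp": [[0,-0.02,0],[0,-0.04,0],[0.01,-0.06,0],[0.01,-0.08,0],[0.01,-0.1,0],[0.01,-0.12,0],[0.01,-0.13,0],[0.01,-0.14,0],[0.01,-0.14,0],[0.01,-0.14,0]], "twist": [[0,0,0],[0,0,0],[0,0,0],[0,0,0],[0,0,0],[0,0,0],[0,0,0],[0,0,0],[0,0,0],[0,0,0]]}}

```text
t: 48.2
tool_pos: [0.6174, -0.1612, 0.0589]
tcp_rot: [[-0.104, 0.995, 0.001], [0.995, 0.104, 0.006], [0.006, 0.001, -1.0]]
wrist_force: [-1.7, 10.0, 8.3]
grip_width: 0.595
finger_force: 25.0
```

>>> {"method": "step_arm", "body": {"fingers": [40,40,40,40,40,40,40,40,40,40], "dp": [[0,-0.02,0],[0,-0.04,0],[0,-0.06,0],[0,-0.08,0],[0,-0.1,0],[0,-0.1,0],[0,-0.1,0],[0,-0.1,0],[0,-0.1,0],[0,-0.1,0]], "twist": [[0,0,0],[0,0,0],[0,0,0],[0,0,0],[0,0,0],[0,0,0],[0,0,0],[0,0,0],[0,0,0],[0,0,0]]}}

```text
t: 49.2
tool_pos: [0.6175, -0.1618, 0.0588]
tcp_rot: [[-0.104, 0.995, 0.0], [0.994, 0.104, 0.013], [0.013, 0.002, -1.0]]
wrist_force: [0.4, 20.1, 9.9]
grip_width: 0.594
finger_force: 25.0
```

>>> {"method": "step_arm", "body": {"fingers": [40,40,40,82,82,82,82,82,82,82], "dp": [[0,0.05,0],[0,0.1,0],[0,0.12,0],[0,0.12,0],[0,0.12,0],[0,0.12,0],[0,0.12,0],[0,0.14,0.3],[0,0.14,0.9],[0,0.14,1.6]], "twist": [[0,0,0],[0,0,0],[0,0,0],[0,0,0],[0,0,0],[0,0,0],[0,0,0],[0,0,0],[0,0,0],[0,0,0]]}}

```text
t: 50.2
tool_pos: [0.6158, -0.1625, 0.1382]
tcp_rot: [[-0.103, 0.995, -0.003], [0.995, 0.103, 0.001], [0.001, -0.003, -1.0]]
wrist_force: [0.2, 0.3, 0.2]
grip_width: 0.875
finger_force: 0.0
```

>>> {"method": "step_arm", "body": {"fingers": [82,82,82,82,82,82,82,82,82,82], "dp": [[0,0.6,0.3],[0,1.4,0.6],[0,2.2,0.9],[0,3.0,1.2],[0,3.8,1.2],[0,4.6,1.2],[0,5.4,1.2],[0,6.0,1.2],[0,6.4,1.2],[0,6.4,1.2]], "twist": [[0,0,0],[0,0,0],[0,0,0],[0,0,0],[0,0,0],[0,0,0],[0,0,0],[0,0,0],[0,0,0],[0,0,0]]}}

```text
t: 51.2
tool_pos: [0.6168, 0.1598, 0.1992]
tcp_rot: [[-0.107, 0.994, 0.001], [0.994, 0.107, 0.001], [0.001, 0.001, -1.0]]
wrist_force: [-1.0, -0.2, -0.0]
grip_width: 0.866
finger_force: 0.0
```

```bash
python3 gr.py; python3 - <<'E'
from h import *
f=[grab('scene'),grab('side')]
cv2.imwrite('pics/f1.png',np.hstack([cv2.resize(f[0]['frame'][60:340,130:410],(400,400)),cv2.resize(f[1]['frame'][140:340,140:400],(400,400))])[:,:,::-1])
P=np.concatenate([cloud(x).reshape(-1,3) for x in f])*1000;P=P[np.isfinite(P[:,0])]
u=np.array([.1045,-.9945]);v=np.array([.9945,.1045]);d=P[:,:2]-[634.4,-332.5];a=d@u;b=d@v
for lo,hi in((-150,-120),(-90,-50),(-50,0),(0,50),(50,95)):
    m=(a>lo)&(a<hi)&(abs(b)<70)&(P[:,2]>20)&(P[:,2]<75)
    if m.sum()>5: print(lo,hi,m.sum(),'z',np.percentile(P[m,2],[10,50,90]).round(1),'a',a[m].max().round())
E
```

```text
grip 140 [ 615.6 -160.5] [18.4 57. ] 89.0 z98 [76.4 94.1]
51.3 [0.617  0.1569 0.1988] 5.99
-150 -120 122 z [49.2 51.7 53.7] a -120.0
-90 -50 365 z [47.8 51.5 53.2] a -50.0
-50 0 319 z [50.4 52.  53.3] a -0.0
0 50 516 z [50.4 51.9 53.3] a 50.0
50 95 584 z [49.7 51.8 53.2] a 85.0
```

View pics/f1.png

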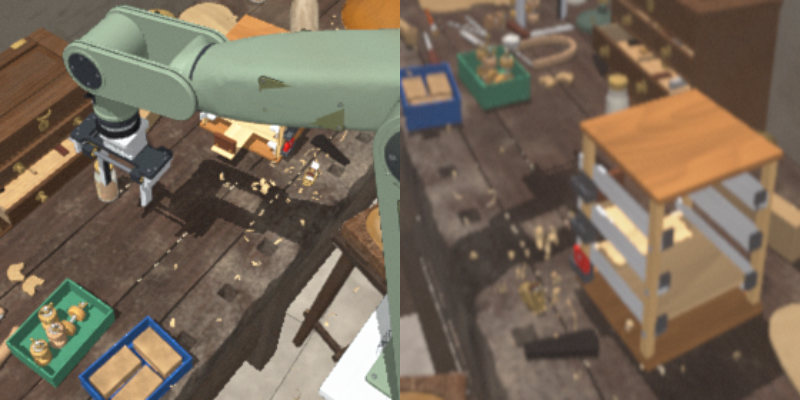

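The sheet lies level on the lowest ledges and the bins are full. I'll check the sheet's front edge against the roof's rear edge to confirm it is fully home.

```bash
python3 - <<'E'
from h import *
f=grab('side')
P=cloud(f).reshape(-1,3)*1000;C=f['frame'].reshape(-1,3).astype(int);ok=np.isfinite(P[:,0]);P=P[ok];C=C[ok]
u=np.array([.1045,-.9945]);v=np.array([.9945,.1045]);d=P[:,:2]-[634.4,-332.5];a=d@u;b=d@v
r=(P[:,2]>212)&(P[:,2]<225)
print('roof a ends',[(B,np.sort(a[r&(abs(b-B)<8)])[[1,-2]].round(1)) for B in range(-90,91,30)])
s=(P[:,2]>46)&(P[:,2]<57)&(a>20)&(a<110)&(abs(b)<100)
for B in range(-90,91,15):
    t=a[s&(abs(b-B)<7)]
    if len(t)>8: print(B,len(t),np.sort(t)[-4:].round(1))
h=np.histogram(a[s&(abs(b)<70)],bins=range(60,112,2));print(h[0])
st=(a>80)&(a<110)&(abs(b)<105)&(P[:,2]>30)&(P[:,2]<75);print('rear pts by b',[(B,int((st&(abs(b-B)<10)).sum())) for B in range(-100,101,20)])
print('z<20 floor a max',np.sort(a[(P[:,2]>3)&(P[:,2]<16)&(abs(b)<60)&(a>60)&(a<130)])[-5:].round(1))
E
```

```text
roof a ends [(-90, array([-1926.1,    97.2])), (-60, array([-1921.8,    96.7])), (-30, array([-1918.3,    96.9])), (0, array([-1905.4,    96.8])), (30, array([-1907.6,    97.7])), (60, array([-1905.5,    97.2])), (90, array([-1899.6,    97.3]))]
-90 55 [89.9 89.9 91.1 91.5]
-75 52 [89.2 90.5 91.  91. ]
-60 71 [82.4 82.6 82.9 83.8]
-45 73 [83.1 83.2 83.3 83.7]
-30 76 [82.1 82.5 82.5 84. ]
-15 104 [83.4 83.6 83.7 83.8]
0 105 [83.1 83.2 83.8 85.4]
15 108 [82.7 83.9 85.1 85.3]
30 102 [83.4 83.4 83.7 84.7]
45 98 [83.1 83.6 83.9 84. ]
60 96 [82.4 82.7 82.9 83.2]
75 96 [89.4 89.9 90.  90.8]
90 95 [90.1 90.1 90.2 92.3]
[30 32 30 36 31 31 35 29 26 39 53 56  5  0  0  0  0  0  0  0  0  0  0  0
  0]
rear pts by b [(-100, 83), (-80, 59), (-60, 17), (-40, 19), (-20, 18), (0, 13), (20, 20), (40, 15), (60, 13), (80, 63), (100, 80)]
z<20 floor a max [116.3 119.2 120.8 121.9 127.1]
```

The roof's rear edge reads 97 mm where it should be 100 mm, so my origin was about 3 mm off. The corrected front edge is at about 86.6 mm, against the stops at 87 mm and square to them, so the sheet is home.

```bash
python3 -c "
from cell import robot
print(robot.finish_job())"
```

```text
the job is handed in; nothing more can be done
None
```

The job is handed in (no verdict came back): four clamps are in the green bin (one lying on its side), three blocks are in the blue bin, and the empty sheet lies against the rear stops of the lowest, red-tagged rails; placing the first block pressed the gripper on the blue bin at about 59 N, which may count against the 40 N limit.

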